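# Make up two cutting kits in the sheepskin workshop

## Task

Make up the two kits. In the tray with the oval pad, lay the oval template on that pad, lengthwise like the pad, and stand the tall thread spool on the small round pad beside it. In the tray with two round pads, lay the round template on the large pad, set the iron weight down gently, knob up, in the middle of that template, and stand the low thread spool on the small pad; centre everything on its pad, let go of it all, and leave the tape measure and the brush where they are.

Things in the scene. Friction and masses are not known exactly. Their poses are not given: they have to be found in the camera images.
- tray_oval: Plywood kit tray, fixed: 150 mm along its x, 200 mm along its y, walls 5 mm thick and 12 mm high, floor top 5 mm above the origin (centre of its underside). Dark pads, flush with the floor: a long oval one, 98 x 54 mm, long axis along the tray's y, centred at tray x = 0, y = -42 mm; a small round one, diameter 36 mm, at x = 0, y = +58 mm.
- tray_round: Plywood kit tray, fixed: 150 mm along its x, 200 mm along its y, walls 5 mm thick and 12 mm high, floor top 5 mm above the origin (centre of its underside). Dark pads, flush with the floor: a large round one, diameter 66 mm, centred at tray x = 0, y = -42 mm; a small round one, diameter 36 mm, at x = 0, y = +58 mm.
- oval_template: Grey board template, a long oval (straight sides, half-round ends), 92 mm along its x, 48 mm along its y, 12 mm thick, lying flat. Origin: centre of its underside, z up.
- round_template: Grey board template, a flat disc, diameter 54 mm, 12 mm thick, lying flat. Origin: centre of its underside, z up.
- tall_spool: Tall thread spool standing upright: off-white thread (diameter 30 mm) between wooden end discs (diameter 32 mm, 4 mm thick), 60 mm high, rigid. Origin: centre of its underside, z up.
- low_spool: Low thread spool standing upright: off-white thread (diameter 48 mm) between wooden end discs (diameter 50 mm, 4 mm thick), 30 mm high, rigid. Origin: centre of its underside, z up.
- weight: Iron pattern weight, about 0.35 kg: round foot, diameter 40 mm and 20 mm high, with a steel knob on top, diameter 20 mm and 26 mm high (46 mm in all). Origin: centre of its underside, z up.
- tape_measure: Bystander: grey square tape measure case, 62 x 62 mm, 32 mm high. Origin: centre of its underside, z up.
- brush: Bystander: wooden block brush lying bristles down, 100 mm along its x, 42 mm along its y, 34 mm high. Origin: centre of its underside, z up.
Mind the look-alikes: they are no part of the job. Leave any purple or turquoise look-alike of the round_template alone.

How it is judged:
By the outcome, as a careful person would: the job done as asked, in the order asked, and still so for the second after the job is handed in, with the robot touching nothing.
It also fails if it takes over 120 s, if anything falls off the work surface, if the arm or the gripper's body presses on something with over 40 N, if the wrist force passes 120 N, or if a joint passes its speed limit or range.

## Robot

A 7-joint arm with a two-finger parallel gripper is mounted at the origin on the work surface. World frame = base frame: x ahead of the robot, y to its left, z up, the work surface at z = 0. Lengths are in m, angles in rad, forces in N, time in s.
With the tool pointing down it reaches from about 0.425 to 0.925 m from the base axis. Payload 6.8 kg.
Tool frame: the origin (TCP) lies at the very end of the fingers, on their centre line; the grasp point (between the pads) lies 19 mm behind it; z points along the fingers, y is the line along which they close (so a half turn about z gives the same grasp; the last joint's range is limited). The gripper opens to 85 mm and grips with 20 to 120 N. Pads are 22 mm wide; open, the fingers measure 114 mm over their backs; the gripper's body (76 mm by 85 mm) begins 54 mm behind the grasp point. The pads swing forward as they close: fully open they stand 13 mm farther back than shut.
Start: joints at [-1.24, 0.477, 0.022, 1.555, -0.011, 1.109, -0.083], TCP at [0.287, 0.611, 0.231] pointing down, gripper open.
Joint ranges: [-2.96, 2.96], [-0.34, 2.1], [-1.41, 1.46], [0.24, 2.44], [-1.37, 4.51], [0.17, 1.92], [-2.96, 2.96]. Speed limits (rad/s): [2.39, 2.39, 3.14, 3.14, 3.14, 3.14, 3.14].

## Interface

Orientations are given as a unit quaternion [w, x, y, z].
In Python, from station import monitor, eyes, bot gives the robot as it stands.
- The arm moves only by the shell command python3 -m creep 'ROWS' [FORCE]. ROWS is a JSON list of rows, 1 to 20 of them, each of 5 numbers: dx, dy, dz in m, then a turn about the tool's z in rad, then the opening from 0.0 (shut) to 1.0 (fully open); each row shifts and turns the commanded pose from where the row before left it, along the tool's axes as they then stand; what a row does not reach is not made up. A row lasts 1/10 s, in which the tool goes at most 0.05 m and 0.15 rad, less where a joint would pass 70% of its speed; a pose out of reach is approached as far as the arm can. The fingers move at their own pace and stop on an object; FORCE is the grip in N (left out, the last holds). Time passes only in rows, so rows that do not move let the fingers close. It prints the time, the measured TCP pose, the force, the opening and the grip force at its end.
- monitor.get_obs(): the state, without advancing time (a new reading comes with each control period).
- eyes.read_camera(name): name is "scene" or "top" or "wrist"; returns the picture (400x640x3 uint8, blue, green, red); there is no depth.
- eyes.camera_info(name): a dict with "vertical_fov" (degrees; the focal length in pixels is half the picture's height over the tangent of half this angle, whatever the lens; pixels are square), "cx", "cy" (the principal point, pixels), "k1" (the pictures are not rectified: a ray, as slopes to the right and down, at radius r is drawn at 1 + k1 r^2 times it, then the intrinsics apply), "view" (4x4, takes a point from world to camera coordinates); the wrist camera has in their place "hand_eye" (4x4, takes a point from camera to tool coordinates, whose origin is the TCP and whose axes are the flange's). Camera axes: x right, y up, looking along -z (the intrinsics and any distortion apply to the point x, -y, -z); pixel columns grow to the right and rows downward; lengths in m; the calibration is good to about 2 mm. A picture is of the moment at which its call begins: read the wrist's pose just before it. camera_info takes no time and is no camera call.
- bot.hand_in(): hands the job in; it is judged then, once.
The state is a dict: "t": time; "q": joint angles; "joint_vel": joint speeds; "joint_torque": joint torques, N m; "eef_pos": TCP position; "tool_rot": TCP orientation; "contact_force": force on the tool from outside, world axes, zero at the start; "torque": the same for the moment, N m; "gripper_width": opening from 0.0 (shut) to 1.0 (fully open); "grasp_force": force on a finger pad.
Only numpy, scipy, OpenCV 4.12 (cv2) and the standard library are available. Lean on these libraries where they do the work, as an engineer would, in place of code of your own. Each camera call takes 0.05 s, during which the arm holds its last target. There are 200 camera calls.

## Working session

There is one attempt and no reset: what is moved stays moved. The work goes in short steps, Python scripts to look and compute and a shell command to move; the robot and the scene stay as the last step left them, time stands still between calls to the robot, and variables do not carry over. Pictures are saved under pics/ and viewed, at most 14 in all, crops included, and the job is handed in when it is done.

```bash
ls; mkdir -p pics
python3 - <<'E'
from station import monitor, eyes, bot
import cv2
o=monitor.get_obs();print({k:o[k] for k in('t','eef_pos','tool_rot','gripper_width')})
for n in("top","scene","wrist"):
    print(n,eyes.camera_info(n))
for n in("top","scene"):
    cv2.imwrite(f"pics/{n}0.png",eyes.read_camera(n))
E
```

```text
pics
{'t': 0.0, 'eef_pos': array([0.28654107, 0.61046217, 0.23028093]), 'tool_rot': array([-1.41689604e-04,  2.17669971e-01,  9.76021950e-01, -9.57639560e-04]), 'gripper_width': 1.0021377897627828}
top {'vertical_fov': 52.86187712251925, 'cx': 317.8207089129159, 'cy': 197.52268475121332, 'k1': -0.09625040106483775, 'view': array([[ 0.00734866, -0.99989826,  0.01222606, -0.01749626],
       [ 0.98828438,  0.00912614,  0.15235057, -0.61663422],
       [-0.15244665,  0.01096325,  0.98825089, -0.8920739 ],
       [ 0.        ,  0.        ,  0.        ,  1.        ]])}
scene {'vertical_fov': 45.64532751549994, 'cx': 323.48311809498006, 'cy': 202.8975574154668, 'k1': 0.034971225546506085, 'view': array([[ 0.8440758 ,  0.53614235,  0.00934966, -0.5129023 ],
       [-0.36169436,  0.55638815,  0.74807046,  0.16781059],
       [ 0.39587021, -0.63480989,  0.66355344, -1.33657578],
       [ 0.        ,  0.        ,  0.        ,  1.        ]])}
wrist {'vertical_fov': 71.70312408534703, 'cx': 318.1461346007832, 'cy': 198.53647046786645, 'k1': -0.008954528886805752, 'hand_eye': array([[-1.33717127e-04,  9.55751310e-01,  2.94175824e-01,
         7.34923195e-02],
       [ 9.99999246e-01, -2.31384938e-04,  1.20629724e-03,
        -2.37708651e-04],
       [ 1.22098802e-03,  2.94175763e-01, -9.55750558e-01,
        -1.41816045e-01],
       [ 0.00000000e+00,  0.00000000e+00,  0.00000000e+00,
         1.00000000e+00]])}
```

View pics/top0.png

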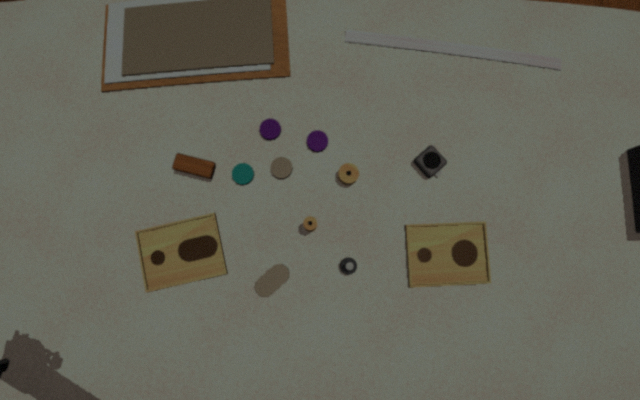

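View pics/scene0.png

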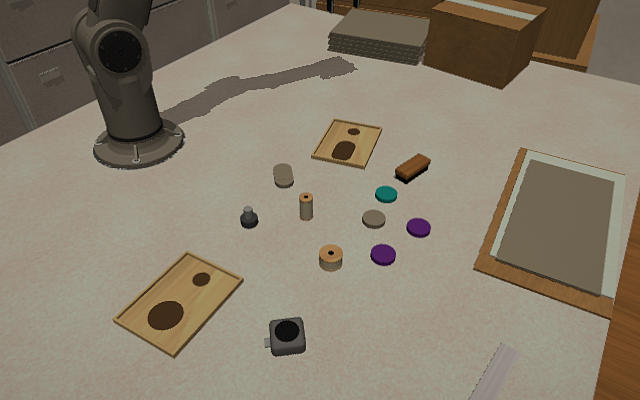

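Top view: oval tray about (182,252), round tray (447,254), oval template (272,280), round template (282,168; the turquoise and purple discs are decoys), tall spool (310,224), low spool (348,174), weight (348,265). The scene view agrees with this.

```bash
cat > h.py <<'E'
import numpy as np, cv2, math, sys
from scipy.spatial.transform import Rotation as R
from station import monitor, eyes, bot
def cam(name,o=None):
    c=eyes.camera_info(name)
    if name=="wrist":
        w,x,y,z=o['tool_rot']; T=np.eye(4); T[:3,:3]=R.from_quat([x,y,z,w]).as_matrix(); T[:3,3]=o['eef_pos']
        M=T@c['hand_eye']
    else: M=np.linalg.inv(c['view'])
    return c,M
def cast(px,z,C):
    c,M=C; f=200/math.tan(math.radians(c['vertical_fov'])/2)
    K=np.array([[f,0,c['cx']],[0,f,c['cy']],[0,0,1]])
    s=cv2.undistortPoints(np.float64(px).reshape(-1,1,2),K,np.float64([c['k1'],0,0,0]))[:,0]
    d=np.c_[s[:,0],-s[:,1],-np.ones(len(s))]@M[:3,:3].T; p=M[:3,3]
    return (p+d*((z-p[2])/d[:,2])[:,None])[:,:2]
def go(x,y,z,yaw=None):
    """tool-frame move to world point (translate first), then turn to put the closing line (tool y) at yaw (mod pi)"""
    o=monitor.get_obs(); w,a,b,c=o['tool_rot']; Q=R.from_quat([a,b,c,w]).as_matrix()
    d=Q.T@(np.array([x,y,z])-o['eef_pos']); ty=math.atan2(Q[1,1],Q[0,1])
    s="move %.4f %.4f %.4f"%tuple(d)
    if yaw is not None:
        t=-(yaw-ty); t=(t+math.pi/2)%math.pi-math.pi/2; s+=" turn %.3f"%t
    print(s,"t=%.2f"%o['t'],"q7=%.2f"%o['q'][6],"tool-y yaw %.3f"%ty, "pos",o['eef_pos'].round(4))
E
python3 - <<'E'
from h import *
C=cam("top")
for n,px,z in[("trayO",(182,252),.01),("trayR",(447,254),.01),("oval",(272,280),.012),("round",(282,168),.012),("tall",(310,224),.06),("low",(348,174),.03),("weight",(348,265),.046)]:
    p=cast([px],z,C)[0];print(n,p.round(3),np.hypot(*p).round(3))
p=cast([(182,252),(272,280)],0.01,C);m=p.mean(0); go(m[0],m[1],.23)
E
```

```text
trayO [0.487 0.312] 0.579
trayR [ 0.487 -0.326] 0.586
oval [0.424 0.094] 0.435
round [0.695 0.076] 0.699
tall [0.554 0.005] 0.554
low [ 0.677 -0.085] 0.683
weight [ 0.461 -0.083] 0.469
move -0.3263 -0.2969 0.0010 t=0.10 q7=-0.08 tool-y yaw 1.132 pos [0.2866 0.6105 0.2304]
```

```bash
python3 -m creep '[[-0.02,-0.018,0,0,1],[-0.033,-0.03,0,0,1],[-0.033,-0.03,0,0,1],[-0.033,-0.03,0,0,1],[-0.033,-0.03,0,0,1],[-0.033,-0.03,0,0,1],[-0.033,-0.03,0,0,1],[-0.033,-0.03,0,0,1],[-0.033,-0.03,0,0,0.75],[-0.033,-0.03,0,0,0.75],[-0.01,-0.006,0,0,0.75],[0,0,0,0,0.75],[0,0,0,0,0.75]]' 40
python3 - <<'E'
from h import *
o=monitor.get_obs();im=eyes.read_camera("wrist");cv2.imwrite("pics/w1.png",im);np.save("w1.npy",im)
print(o['eef_pos'],o['tool_rot'])
E
```

```text
t: 1.4
eef_pos: [0.4573, 0.2073, 0.2311]
tool_rot: [-0.0, 0.217, 0.976, 0.0]
contact_force: [-1.3, 0.3, -0.4]
gripper_width: 0.752
grasp_force: 0.0
[0.45730347 0.20730992 0.23111855] [-3.39180251e-04  2.17099550e-01  9.76149392e-01  1.85537387e-04]
```

View pics/w1.png

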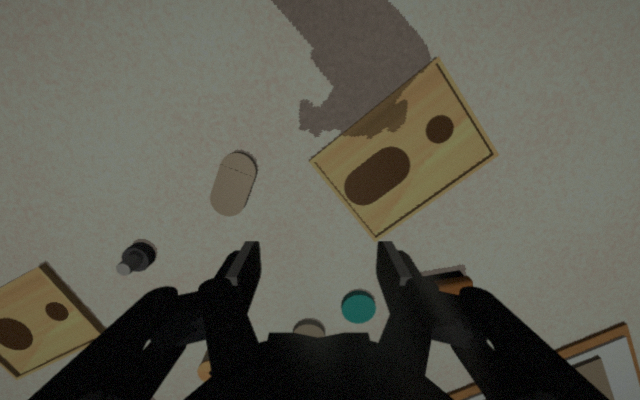

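Wrist view: oval tray centred near (402,148), with its oval pad at (377,176) and small pad at (440,129). The oval template is at (234,184), and there is a decoy turquoise disc at (358,306).

```bash
cat >> h.py <<'E'
def blob(im,seed,z,C,tol=9):
    """flood region from seed, outline cast to plane z: centroid, minAreaRect size, yaw of long axis"""
    g=cv2.medianBlur(im,5); m=np.zeros((402,642),np.uint8)
    cv2.floodFill(g,m,seed,0,(tol,)*3,(tol,)*3,4|(255<<8)|cv2.FLOODFILL_MASK_ONLY|cv2.FLOODFILL_FIXED_RANGE)
    m=cv2.morphologyEx(m[1:-1,1:-1],cv2.MORPH_OPEN,np.ones((3,3)));m=cv2.morphologyEx(m,cv2.MORPH_CLOSE,np.ones((5,5)))
    c=max(cv2.findContours(m,cv2.RETR_EXTERNAL,cv2.CHAIN_APPROX_NONE)[0],key=cv2.contourArea)
    P=(cast(c[:,0],z,C)*1000).astype(np.float32); M=cv2.moments(P)
    r=cv2.minAreaRect(P); b=cv2.boxPoints(r); e=max(b[1]-b[0],b[2]-b[1],key=np.linalg.norm)
    ctr=np.array([M['m10'],M['m01']])/M['m00']
    print(seed,"ctr",(ctr/1000).round(4),"rect ctr",(np.array(r[0])/1000).round(4),"size",np.round(r[1],1),"yaw %.3f"%(math.atan2(e[1],e[0])%math.pi))
    return ctr/1000
E
python3 - <<'E'
from h import *
im=np.load("w1.npy");o=monitor.get_obs();C=cam("wrist",o)
for s in[(377,176),(440,129),(225,195),(240,163)]:print(im[s[1],s[0]])
print(im[184,195:275:2].tolist())
a=blob(im,(377,176),.005,C,14);b=blob(im,(440,129),.005,C,14);print("dist",np.linalg.norm(a-b),"yaw",math.atan2(*(b-a)[::-1]))
for t in(8,12,16,20):blob(im,(230,192),.012,C,t)
E
```

```text
[26 44 55]
[22 32 50]
[ 75  92 100]
[ 82  98 103]
[[117, 127, 124], [114, 127, 123], [115, 127, 124], [116, 126, 122], [112, 123, 119], [104, 116, 120], [110, 122, 122], [116, 126, 123], [113, 124, 122], [96, 109, 112], [78, 93, 101], [79, 92, 101], [76, 93, 98], [77, 94, 103], [78, 94, 102], [81, 94, 102], [78, 91, 101], [80, 96, 101], [80, 94, 103], [79, 94, 101], [80, 97, 105], [81, 98, 106], [82, 95, 104], [80, 96, 103], [81, 96, 103], [84, 99, 109], [82, 98, 107], [80, 97, 104], [78, 91, 100], [80, 91, 89], [112, 126, 125], [109, 120, 121], [108, 119, 121], [106, 115, 119], [110, 122, 124], [109, 119, 122], [111, 122, 123], [112, 122, 122], [111, 122, 122], [111, 120, 122]]
(377, 176) ctr [0.4975 0.2754] rect ctr [0.4977 0.2754] size [52.9 95.3] yaw 1.822
(440, 129) ctr [0.4736 0.3723] rect ctr [0.4738 0.3726] size [32.3 33.2] yaw 2.819
dist 0.09983594387889244 yaw 1.8129323761072722
(230, 192) ctr [0.4251 0.0946] rect ctr [0.4258 0.0949] size [49.8 89.9] yaw 2.306
(230, 192) ctr [0.4252 0.0947] rect ctr [0.4259 0.0948] size [50.  90.1] yaw 2.304
(230, 192) ctr [0.425  0.0951] rect ctr [0.4247 0.096 ] size [50.6 93.5] yaw 2.305
(230, 192) ctr [0.4249 0.0951] rect ctr [0.4246 0.0962] size [51. 94.] yaw 2.306
```

```bash
python3 -c "
from h import *
go(.425,.095,.06,.734)"
```

```text
move -0.0187 -0.1159 0.1711 turn 0.401 t=1.45 q7=0.63 tool-y yaw 1.135 pos [0.4571 0.2079 0.2311]
```

```bash
python3 -m creep '[[-0.0047,-0.029,0.03,0,0.75],[-0.0047,-0.029,0.035,0,0.75],[-0.0047,-0.029,0.035,0,0.75],[-0.0046,-0.029,0.035,0,0.75],[0,0,0.036,0.133,0.75],[0,0,0,0.134,0.75],[0,0,0,0.134,0.75],[0,0,0,0,0.75],[0,0,0,0,0.75]]'
python3 - <<'E'
from h import *
o=monitor.get_obs();im=eyes.read_camera("wrist");np.save("w2.npy",im);cv2.imwrite("pics/w2.png",im)
go(.425,.095,.001,.734)
E
```

```text
t: 2.35
eef_pos: [0.4255, 0.0945, 0.0603]
tool_rot: [-0.0, 0.405, 0.914, 0.0]
contact_force: [0.0, -0.7, 0.2]
gripper_width: 0.754
grasp_force: 0.0
move 0.0009 0.0001 0.0594 turn 0.002 t=2.40 q7=0.58 tool-y yaw 0.736 pos [0.4255 0.0943 0.0604]
```

View pics/w2.png

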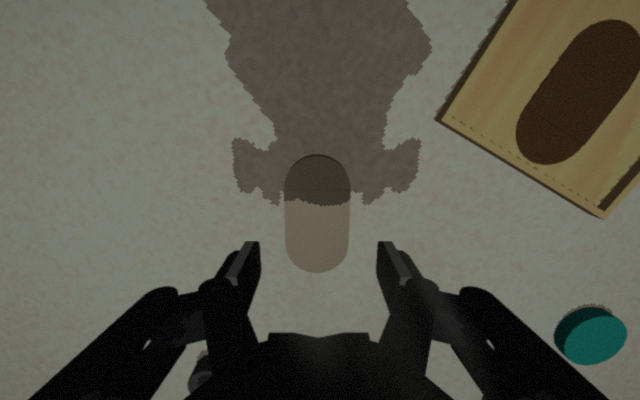

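The template is centred between the fingers, its outline running from (317,155) to (317,273). I'll check its centre along the length while descending.

```bash
python3 -c "
from h import *
C=cam('wrist',monitor.get_obs());p=cast([(317,155),(317,273)],.012,C);print(p,p.mean(0),np.linalg.norm(p[0]-p[1]))"
python3 -m creep '[[0,0,0.02,0,0.75],[0,0,0.02,0,0.75],[0,0,0.015,0,0.75],[0.0009,0,0.0035,0,0.75],[0,0,0,0,0.3],[0,0,0,0,0.3],[0,0,0,0,0.3],[0,0,0,0,0.3],[0,0,0,0,0.3]]' 40
```

```text
[[0.39409061 0.12805419]
 [0.45604253 0.05951695]] [0.42506657 0.09378557] 0.09238719745316844
t: 3.3
eef_pos: [0.4253, 0.0939, 0.0022]
tool_rot: [0.0, 0.408, 0.913, 0.0]
contact_force: [-1.6, 0.8, 3.7]
gripper_width: 0.546
grasp_force: 41.5
```

```bash
python3 -m creep '[[0,0,-0.015,0,0.3],[0,0,-0.03,0,0.3],[0,0,-0.03,0,0.3]]'; python3 -c "
from h import *
go(.4975,.2754,.06,.242)"
```

```text
t: 3.6
eef_pos: [0.4243, 0.0934, 0.0774]
tool_rot: [-0.0, 0.408, 0.913, -0.001]
contact_force: [-0.0, 0.4, -0.9]
gripper_width: 0.547
grasp_force: 41.4
move 0.0867 0.1760 0.0172 turn 0.489 t=3.60 q7=0.57 tool-y yaw 0.731 pos [0.4243 0.0934 0.0774]
```

```bash
python3 -m creep '[[0.01,0.02,0,0,0.3],[0.0155,0.0315,0,0,0.3],[0.0155,0.0315,0,0,0.3],[0.0155,0.0315,0,0,0.3],[0.0155,0.0315,0,0,0.3],[0.0147,0.030,0,0,0.3],[0,0,0,0.122,0.3],[0,0,0,0.122,0.3],[0,0,0,0.122,0.3],[0,0,0,0.123,0.3],[0,0,0,0,0.3],[0,0,0,0,0.3]]'
python3 - <<'E'
from h import *
o=monitor.get_obs();im=eyes.read_camera("wrist");np.save("w3.npy",im);cv2.imwrite("pics/w3.png",im)
go(.4975,.2754,.009,.242)
E
```

```text
t: 4.8
eef_pos: [0.4979, 0.2758, 0.0767]
tool_rot: [0.0, 0.615, 0.788, -0.0]
contact_force: [-0.3, -0.7, -0.8]
gripper_width: 0.545
grasp_force: 41.4
move -0.0003 -0.0005 0.0678 turn 0.003 t=4.85 q7=-0.08 tool-y yaw 0.245 pos [0.498  0.2758 0.0768]
```

View pics/w3.png

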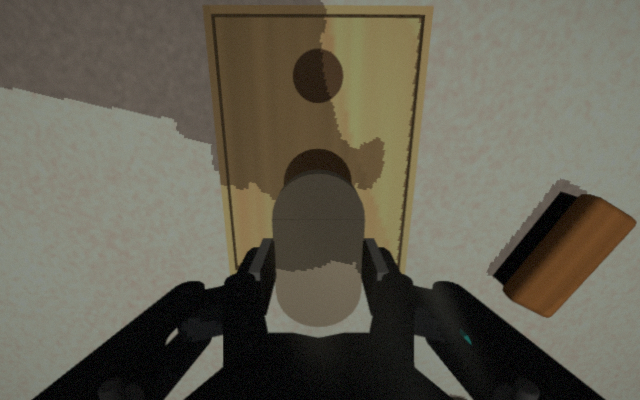

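The template hangs squarely over the tray axis (column 318). The small pad is at (318,76) and the oval pad's far end at (318,149).

```bash
python3 -c "
from h import *
C=cam('wrist',monitor.get_obs());im=np.load('w3.npy');p=cast([(318,149),(318,76)],.005,C);u=np.array([math.cos(1.813),math.sin(1.813)]);print(p,'oval ctr',p[0]-.049*u,p[1]-.1*u)
q=cast([(318,173),(318,327)],.012+.0767-.0022,C);print('held',q.mean(0),np.linalg.norm(q[0]-q[1]))"
python3 -m creep '[[0,0,0.02,0,0.3],[0,0,0.025,0,0.3],[0,-0.0005,0.013,0,0.3],[0,0,0.007,0,0.3],[0,0,0.003,0,0.3],[0,0,0,0,0.3]]'
```

```text
[[0.48716939 0.32216693]
 [0.47466586 0.37220738]] oval ctr [0.49892168 0.27459716] [0.49865011 0.2751262 ]
held [0.49873926 0.27627448] 0.09156823795265674
t: 5.45
eef_pos: [0.4979, 0.2757, 0.009]
tool_rot: [0.0, 0.617, 0.787, 0.0]
contact_force: [0.2, -0.1, -0.2]
gripper_width: 0.546
grasp_force: 41.4
```

```bash
python3 -m creep '[[-0.001,0,0.0018,0,0.3],[0,0,0,0,0.3],[0,0,0,0,0.72],[0,0,0,0,0.72],[0,0,0,0,0.72],[0,0,0,0,0.72],[0,0,-0.02,0,0.72],[0,0,-0.04,0,0.72],[0,0,-0.04,0,0.72],[0,0,-0.03,0,0.72],[0,0,0,0,0.72]]'
python3 - <<'E'
from h import *
o=monitor.get_obs();im=eyes.read_camera("wrist");np.save("w4.npy",im);cv2.imwrite("pics/w4.png",im)
go(.61,0.0,.23,.242)
E
```

```text
t: 6.55
eef_pos: [0.5004, 0.2759, 0.1412]
tool_rot: [0.001, 0.617, 0.787, 0.004]
contact_force: [0.2, -0.8, 0.4]
gripper_width: 0.717
grasp_force: 0.0
move -0.2939 0.0420 -0.0914 turn 0.000 t=6.60 q7=-0.12 tool-y yaw 0.242 pos [0.4991 0.2755 0.1391]
```

View pics/w4.png

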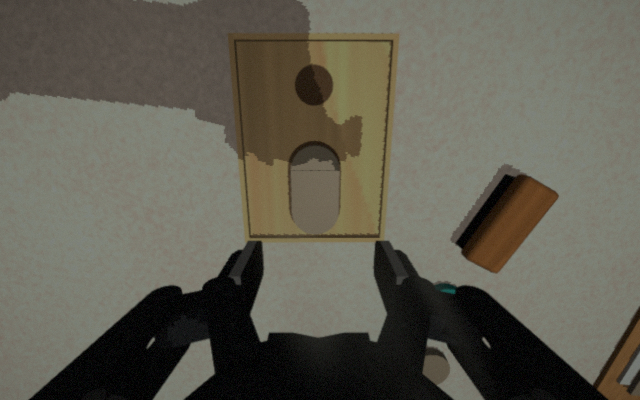

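The template lies in the pad, with its top from about (315,147) to (315,235). The small pad is at (314,85). Next I move to a spot that shows the spools, round template and weight.

```bash
python3 -c "
from h import *
C=cam('wrist',monitor.get_obs());q=cast([(315,147),(315,235)],.017,C);print('template',q.mean(0),np.linalg.norm(q[0]-q[1]))
im=np.load('w4.npy');print(im[138:160:1,315].tolist())"
python3 -m creep '[[-0.02,0.003,-0.01,0,0.72],[-0.034,0.005,-0.01,0,0.72],[-0.04,0.006,-0.012,0,0.72],[-0.04,0.006,-0.012,0,0.72],[-0.04,0.006,-0.012,0,0.72],[-0.04,0.006,-0.012,0,0.72],[-0.04,0.006,-0.012,0,0.72],[-0.03,0.004,-0.01,0,0.72],[-0.01,0,0,0,0.72],[0,0,0,0,0.72],[0,0,0,0,0.72]]'
python3 - <<'E'
from h import *
o=monitor.get_obs();im=eyes.read_camera("wrist");np.save("w5.npy",im);cv2.imwrite("pics/w5.png",im)
print(o['eef_pos'])
E
```

```text
template [0.4977418  0.27340403] 0.09054530642982694
[[50, 74, 89], [49, 69, 87], [38, 61, 76], [14, 29, 41], [17, 29, 39], [16, 28, 35], [17, 29, 34], [34, 40, 45], [43, 52, 60], [47, 58, 65], [47, 57, 61], [43, 54, 60], [44, 53, 60], [47, 58, 63], [46, 55, 59], [46, 54, 61], [48, 57, 64], [44, 56, 62], [46, 58, 62], [50, 59, 63], [55, 66, 69], [83, 102, 108]]
t: 7.7
eef_pos: [0.608, 0.0003, 0.2256]
tool_rot: [-0.001, 0.616, 0.788, -0.001]
contact_force: [-0.1, 0.8, -0.8]
gripper_width: 0.722
grasp_force: 0.0
[6.08028103e-01 2.68504692e-04 2.25646809e-01]
```

View pics/w5.png

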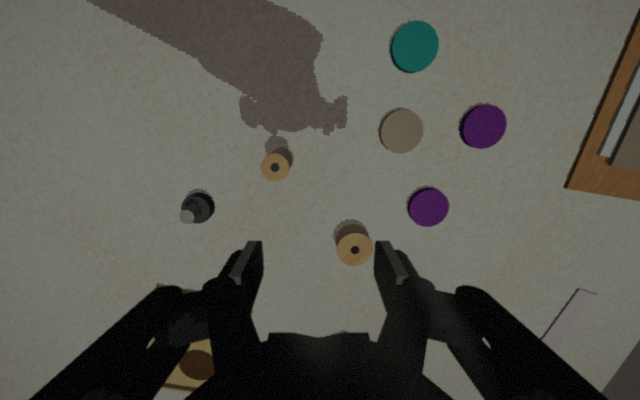

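The picture shows the tall spool's top at (275,167), the low spool's top at (354,250), the grey round template at (401,130), the weight's knob at (187,216), and the purple and turquoise decoys around them.

```bash
python3 -c "
from h import *
C=cam('wrist',monitor.get_obs());im=np.load('w5.npy')
blob(im,(267,164),.06,C,22);blob(im,(343,248),.03,C,22);blob(im,(401,132),.012,C,14);blob(im,(186,216),.046,C,22)
p=cast([(275,167)],.06,C)[0];print(p);go(*p,.12)"
```

```text
(267, 164) ctr [0.557 0.005] rect ctr [0.557  0.0048] size [30.5 30.8] yaw 2.902
(343, 248) ctr [ 0.6811 -0.0857] rect ctr [ 0.6808 -0.0859] size [49.9 48.5] yaw 0.303
(401, 132) ctr [0.6964 0.0772] rect ctr [0.6974 0.0771] size [53.  51.6] yaw 1.360
(186, 216) ctr [ 0.4607 -0.0862] rect ctr [ 0.4606 -0.0859] size [18.1 17.3] yaw 0.245
[0.55754542 0.00513609]
move 0.0161 -0.0478 0.1059 t=7.75 q7=0.37 tool-y yaw 0.244 pos [0.6081 0.001  0.2257]
```

```bash
python3 -m creep '[[0.004,-0.012,0.02,0,0.72],[0.004,-0.012,0.03,0,0.72],[0.004,-0.012,0.03,0,0.72],[0.004,-0.012,0.026,0,0.72],[0,0,0.03,0,0.72],[0,0,0.03,0,0.72],[0,0,0.03,0,0.72],[0,0,0.0177,0,0.72],[0,0,0,0,0.2],[0,0,0,0,0.2],[0,0,0,0,0.2],[0,0,0,0,0.2],[0,0,0,0,0.2],[0,0,0,0,0.2]]' 35;python3 -c "
from h import *
go(.557,.005,.012,.242)"
```

```text
t: 9.15
eef_pos: [0.5589, 0.0034, 0.0138]
tool_rot: [0.0, 0.617, 0.787, 0.0]
contact_force: [-0.8, -0.1, 0.1]
gripper_width: 0.347
grasp_force: 34.5
move 0.0020 -0.0015 0.0018 turn 0.000 t=9.15 q7=0.52 tool-y yaw 0.242 pos [0.5589 0.0034 0.0138]
```

```bash
python3 -m creep '[[0,0,-0.015,0,0.2],[0,0,-0.03,0,0.2],[0,0,-0.03,0,0.2]]'; python3 -c "
from h import *
go(.4746,.3705,.085,.242)"
```

```text
t: 9.45
eef_pos: [0.5583, 0.0031, 0.0898]
tool_rot: [-0.0, 0.617, 0.787, -0.0]
contact_force: [0.5, 0.3, -0.3]
gripper_width: 0.34
grasp_force: 34.6
move 0.3768 0.0066 0.0048 turn -0.001 t=9.45 q7=0.45 tool-y yaw 0.241 pos [0.5583 0.0031 0.0898]
```

```bash
python3 -m creep '[[0.02,0.0006,0,0,0.2],[0.036,0.0006,0,0,0.2],[0.04,0.0006,0,0,0.2],[0.04,0.0006,0,0,0.2],[0.04,0.0006,0,0,0.2],[0.04,0.0006,0,0,0.2],[0.04,0.0006,0,0,0.2],[0.04,0.0006,0,0,0.2],[0.04,0.0006,0,0,0.2],[0.03,0.0006,0,0,0.2],[0.011,0.0006,0,0,0.2],[0,0,0,0,0.2],[0,0,0,0,0.2]]'
python3 - <<'E'
from h import *
o=monitor.get_obs();im=eyes.read_camera("wrist");np.save("w6.npy",im);cv2.imwrite("pics/w6.png",im)
go(.4746,.3705,.0185,.242)
E
```

```text
t: 10.75
eef_pos: [0.4755, 0.369, 0.0887]
tool_rot: [0.001, 0.617, 0.787, -0.0]
contact_force: [0.7, -0.2, -0.2]
gripper_width: 0.339
grasp_force: 34.7
move 0.0023 -0.0005 0.0702 turn -0.003 t=10.80 q7=-0.20 tool-y yaw 0.239 pos [0.4756 0.3684 0.0887]
```

View pics/w6.png

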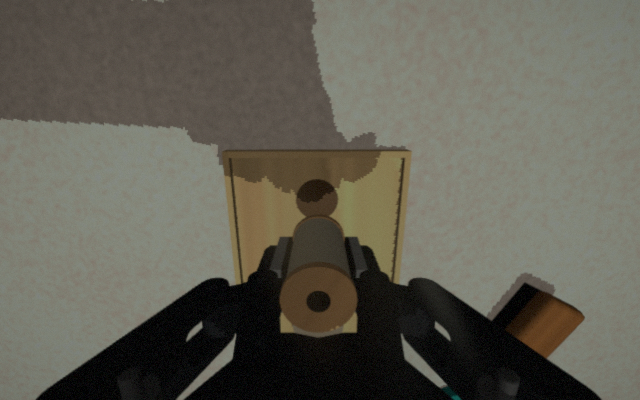

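The spool hangs upright with its top centred at (318,299). The small pad's far edge is at (317,180).

```bash
python3 -c "
from h import *
C=cam('wrist',monitor.get_obs());u=np.array([math.cos(1.813),math.sin(1.813)])
print('pad',cast([(317.5,179.5)],.005,C)-.018*u,'spool',cast([(318,299)],.135,C))"
```

```text
pad [[0.47539348 0.37124559]] spool [[0.47613773 0.37023692]]
```

```bash
python3 -m creep '[[0.0018,0,0.02,-0.003,0.2],[0,0,0.025,0,0.2],[0,0,0.015,0,0.2],[0,0,0.006,0,0.2],[0,0,0.003,0,0.2],[0,0,0,0,0.2],[0,0,0,0,0.2]]'
```

```text
t: 11.5
eef_pos: [0.4749, 0.3729, 0.0201]
tool_rot: [0.0, 0.616, 0.788, 0.001]
contact_force: [-0.4, -0.2, -0.4]
gripper_width: 0.34
grasp_force: 34.7
```

```bash
python3 -m creep '[[0,0,0,0,0.2],[0,0,0,0,0.2]]'
python3 - <<'E'
from h import *
o=monitor.get_obs();im=eyes.read_camera("wrist");np.save("w7.npy",im);cv2.imwrite("pics/w7.png",im)
go(.4746,.3705,.0188,.242)
E
```

```text
t: 11.7
eef_pos: [0.4745, 0.373, 0.0199]
tool_rot: [0.0, 0.615, 0.788, 0.0]
contact_force: [0.6, -0.7, -0.9]
gripper_width: 0.343
grasp_force: 34.7
move -0.0024 -0.0004 0.0009 turn 0.003 t=11.75 q7=-0.15 tool-y yaw 0.245 pos [0.4744 0.373  0.0197]
```

View pics/w7.png

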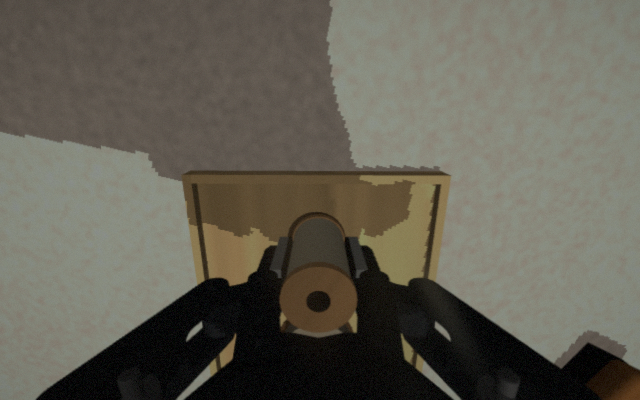

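The spool top is at (318,299), and its foot covers the pad's far rim, so it sits about 3 mm too far. I'll pull it back, set it down and release.

```bash
python3 -c "
from h import *
C=cam('wrist',monitor.get_obs())
print('spool',cast([(318,299)],.066,C))"
python3 -m creep '[[-0.003,0,0,0,0.2],[0,0,0.0012,0,0.2],[0,0,0,0,0.2],[0,0,0,0,0.2]]'
```

```text
spool [[0.47489603 0.37462529]]
t: 12.15
eef_pos: [0.4753, 0.3692, 0.0187]
tool_rot: [0.0, 0.616, 0.788, -0.0]
contact_force: [-0.9, -1.8, 6.3]
gripper_width: 0.346
grasp_force: 35.6
```

```bash
python3 -m creep '[[0,0,0,0,0.72],[0,0,0,0,0.72],[0,0,0,0,0.72],[0,0,0,0,0.72],[0,0,-0.02,0,0.72],[0,0,-0.03,0,0.72],[-0.02,0,-0.04,0,0.72],[-0.02,0,-0.04,0,0.72],[0,0,0,0,0.72],[0,0,0,0,0.72]]'
python3 - <<'E'
from h import *
o=monitor.get_obs();im=eyes.read_camera("wrist");np.save("w8.npy",im);cv2.imwrite("pics/w8.png",im)
go(.697,.077,.12,.242)
E
```

```text
t: 13.15
eef_pos: [0.4852, 0.331, 0.149]
tool_rot: [-0.0, 0.616, 0.788, 0.001]
contact_force: [-1.1, 0.2, -0.8]
gripper_width: 0.723
grasp_force: 0.0
move -0.2984 0.1447 0.0275 turn 0.003 t=13.20 q7=-0.18 tool-y yaw 0.245 pos [0.4842 0.3313 0.1478]
```

View pics/w8.png

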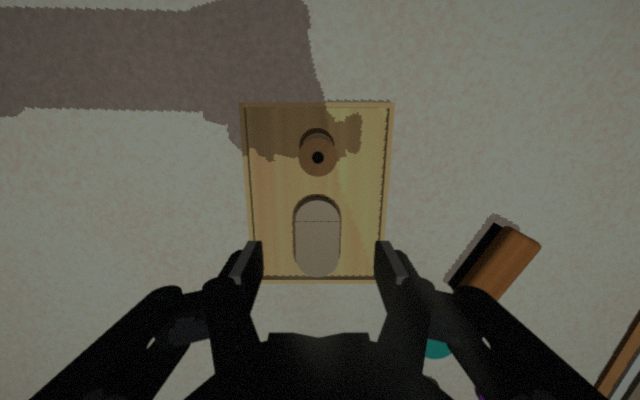

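The spool stands on its pad, its hole at (318,158), and the template sits in its oval. Both look good. Next is the round template.

```bash
python3 -c "
from h import *
C=cam('wrist',monitor.get_obs());u=np.array([math.cos(1.813),math.sin(1.813)])
a=cast([(318,158)],.065,C)[0];b=cast([(317,200),(317,277)],.017,C).mean(0);print('spool',a,'templ',b,np.linalg.norm(a-b))"
python3 -m creep '[[-0.015,0.007,0,0,0.8],[-0.03,0.0145,0,0,0.8],[-0.036,0.0175,0,0,0.8],[-0.036,0.0175,0,0,0.8],[-0.036,0.0175,0,0,0.8],[-0.036,0.0175,0,0,0.8],[-0.036,0.0175,0.01,0,0.8],[-0.036,0.0175,0.01,0,0.8],[-0.028,0.0135,0.01,0,0.8],[-0.009,0.005,0,0,0.8],[0,0,0,0,0.8],[0,0,0,0,0.8]]'
python3 - <<'E'
from h import *
o=monitor.get_obs();im=eyes.read_camera("wrist");np.save("w9.npy",im);cv2.imwrite("pics/w9.png",im)
C=cam('wrist',o);p=cast([(318,250)],.012,C);print(p)
go(.697,.077,.001,.242)
E
```

```text
spool [0.47538969 0.36937585] templ [0.49766587 0.27552059] 0.09646261850986776
t: 14.4
eef_pos: [0.697, 0.0781, 0.1174]
tool_rot: [-0.001, 0.615, 0.789, -0.0]
contact_force: [-1.0, 0.8, 0.3]
gripper_width: 0.803
grasp_force: 0.0
[[0.71109985 0.02418629]]
move -0.0021 -0.0003 0.1167 turn 0.005 t=14.45 q7=0.35 tool-y yaw 0.247 pos [0.6969 0.079  0.1177]
```

View pics/w9.png

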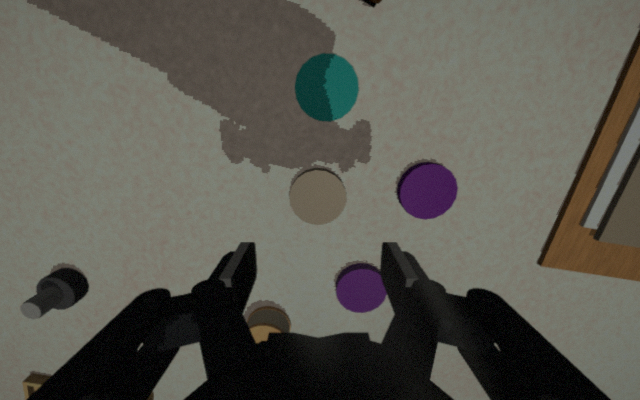

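Round template at (318,196), between the fingers' columns, with clear space around it. The decoys are at (327,87), (427,190) and (361,288). I'll grasp it and, from the earlier picture, check the spool's centring against the tray edges.

Run:
```python
from h import *
o=monitor.get_obs();C=cam('wrist',o);im=np.load('w9.npy');blob(im,(318,196),.012,C,16)
o['eef_pos']=np.array([.4842,.3313,.1478]);C=cam('wrist',o);im=np.load('w8.npy').astype(int)
u=np.array([math.cos(1.813),math.sin(1.813)])
print("col 280 rows 92-112",[ (r,im[r,278].sum()) for r in range(94,112)]); print([(r,im[r,290].sum()) for r in range(270,290)])
f=lambda px,z:(cast([px],z,C)[0]@u).round(4)
print('top edge z.012/.017',f((318,101),.012),f((318,101),.017),'bottom z0',f((318,283.5),0),'bottom rim',f((318,281),.012),f((318,281),.017),'spool',f((318,158),.065),'templ',f((317,200),.017),f((317,277),.017))
```

```text
(318, 196) ctr [0.6976 0.0774] rect ctr [0.698  0.0776] size [53.4 52.7] yaw 0.666
col 280 rows 92-112 [(94, np.int64(242)), (95, np.int64(235)), (96, np.int64(240)), (97, np.int64(240)), (98, np.int64(241)), (99, np.int64(231)), (100, np.int64(229)), (101, np.int64(222)), (102, np.int64(218)), (103, np.int64(203)), (104, np.int64(209)), (105, np.int64(202)), (106, np.int64(214)), (107, np.int64(205)), (108, np.int64(193)), (109, np.int64(201)), (110, np.int64(194)), (111, np.int64(197))]
[(270, np.int64(326)), (271, np.int64(307)), (272, np.int64(309)), (273, np.int64(316)), (274, np.int64(298)), (275, np.int64(231)), (276, np.int64(201)), (277, np.int64(175)), (278, np.int64(172)), (279, np.int64(192)), (280, np.int64(303)), (281, np.int64(316)), (282, np.int64(319)), (283, np.int64(344)), (284, np.int64(354)), (285, np.int64(357)), (286, np.int64(363)), (287, np.int64(362)), (288, np.int64(370)), (289, np.int64(358))]
top edge z.012/.017 0.2906 0.2904 bottom z0 0.0826 bottom rim 0.0941 0.0974 spool 0.2446 templ 0.1938 0.1026
```

```bash
python3 -m creep '[[-0.001,0,0.02,0,0.8],[-0.0005,0,0.03,0,0.8],[0,0,0.03,0,0.8],[0,0,0.02,0,0.8],[0,0,0.009,0,0.8],[0,0,0,0,0.8]]'; python3 -c "
from h import *
go(.697,.077,.001,.242)"
```

```text
t: 15.05
eef_pos: [0.6972, 0.0764, 0.0082]
tool_rot: [-0.001, 0.615, 0.789, -0.001]
contact_force: [-0.2, 0.3, 1.0]
gripper_width: 0.801
grasp_force: 0.0
move 0.0006 -0.0000 0.0072 turn 0.004 t=15.05 q7=0.40 tool-y yaw 0.246 pos [0.6972 0.0764 0.0082]
```

```bash
python3 -m creep '[[0.0005,0,0.0062,0,0.8],[0,0,0,0,0.3],[0,0,0,0,0.3],[0,0,0,0,0.3],[0,0,0,0,0.3],[0,0,0,0,0.3],[0,0,-0.015,0,0.3],[0,0,-0.03,0,0.3],[0,0,-0.03,0,0.3],[0,0,-0.03,0,0.3]]' 40; python3 -c "
from h import *
C=cam('top');p=cast([(424,255),(464,252)],.005,C);print(p,np.linalg.norm(p[0]-p[1]));go(p[1][0]-.0,p[1][1],.12,-.02)"
```

```text
t: 16.05
eef_pos: [0.6976, 0.0758, 0.1097]
tool_rot: [-0.0, 0.616, 0.788, -0.0]
contact_force: [-0.5, -0.2, 0.1]
gripper_width: 0.603
grasp_force: 41.8
[[ 0.48508143 -0.27057148]
 [ 0.49221291 -0.3702114 ]] 0.09989480414923209
move -0.3830 -0.3074 -0.0102 turn 0.265 t=16.05 q7=0.36 tool-y yaw 0.245 pos [0.6976 0.0758 0.1097]
```

```bash
python3 -m creep '[[-0.012,-0.0096,0,0,0.3],[-0.024,-0.0193,0,0,0.3],[-0.031,-0.0249,0,0,0.3],[-0.031,-0.0249,0,0,0.3],[-0.031,-0.0249,0,0,0.3],[-0.031,-0.0249,0,0,0.3],[-0.031,-0.0249,0,0,0.3],[-0.031,-0.0249,0,0,0.3],[-0.031,-0.0249,0,0,0.3],[-0.031,-0.0249,0,0,0.3],[-0.031,-0.0249,0,0,0.3],[-0.031,-0.0249,0,0,0.3],[-0.025,-0.02,0,0,0.3],[-0.012,-0.009,0,0,0.3],[0,0,0,0.06,0.3],[0,0,0,0.06,0.3],[0,0,0,0.055,0.3],[0,0,0,0,0.3],[0,0,0,0,0.3]]'
python3 - <<'E'
from h import *
o=monitor.get_obs();im=eyes.read_camera("wrist");np.save("w10.npy",im);cv2.imwrite("pics/w10.png",im)
go(.492,-.370,.007,.07)
E
```

```text
t: 17.95
eef_pos: [0.4933, -0.3691, 0.1077]
tool_rot: [-0.0, 0.681, 0.732, 0.0]
contact_force: [0.3, 0.8, 0.0]
gripper_width: 0.601
grasp_force: 41.8
move -0.0007 -0.0013 0.1007 turn 0.002 t=18.00 q7=0.97 tool-y yaw 0.072 pos [ 0.4932 -0.3693  0.1077]
```

View pics/w10.png

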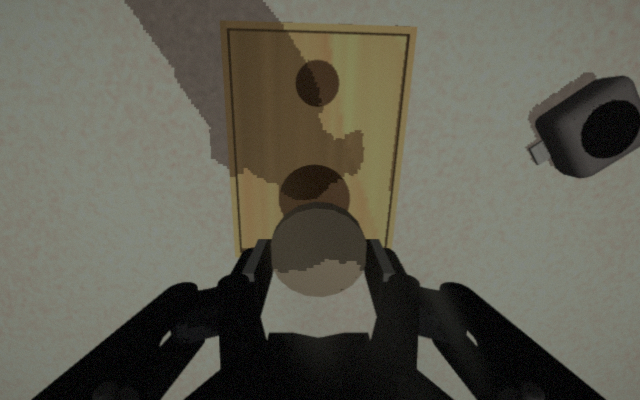

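Small pad centre (317,83); the large pad's far edge is at row 165 with columns 279–350. The held disc is centred at about (320,250).

Run:
```python
from h import *
o=monitor.get_obs();C=cam('wrist',o);im=np.load('w10.npy')
for t in (14,20,26): s=blob(im,(308,80),.005,C,t)
l=cast([(279,196),(350,196)],.005,C);print('large L/R',l,np.linalg.norm(l[0]-l[1]),l.mean(0))
e=cast([(314.5,164.5)],.005,C)[0];v=(s-e);v/=np.linalg.norm(v);print('yaw',math.atan2(v[1],v[0]),'centre by edge',e-.033*v,'by small',s-.1*v)
h=cast([(320,204),(320,297),(273,250),(367,250)],.0107+.107,C);print('held',h[:2].mean(0),h[2:].mean(0),np.linalg.norm(h[0]-h[1]),np.linalg.norm(h[2]-h[3]))
```

```text
(308, 80) ctr [ 0.4789 -0.2753] rect ctr [ 0.4783 -0.2757] size [17.2 32.6] yaw 2.063
(308, 80) ctr [ 0.4788 -0.2752] rect ctr [ 0.4782 -0.2759] size [17.5 32.9] yaw 2.058
(308, 80) ctr [ 0.4833 -0.2714] rect ctr [ 0.4834 -0.271 ] size [34.3 29.5] yaw 1.054
large L/R [[ 0.45821709 -0.37074587]
 [ 0.52353239 -0.36602734]] 0.0654855189250567 [ 0.49087474 -0.36838661]
yaw 1.6534519304697743 centre by edge [ 0.49161082 -0.37204993] by small [ 0.49153198 -0.37109822]
held [ 0.49514008 -0.3661053 ] [ 0.49500333 -0.36428949] 0.05491748134548287 0.04975695845844671
```

```bash
python3 -m creep '[[-0.0046,-0.0033,0.02,0,0.3],[0,0,0.03,0,0.3],[0,0,0.022,0,0.3],[0,0,0.01,0,0.3],[0,0,0,0,0.3],[0,0,0,0,0.3]]'
python3 - <<'E'
from h import *
o=monitor.get_obs();im=eyes.read_camera("wrist");np.save("w11.npy",im);cv2.imwrite("pics/w11.png",im)
go(.4913,-.3725,.007,.077)
E
```

```text
t: 18.6
eef_pos: [0.4905, -0.3752, 0.0267]
tool_rot: [0.001, 0.682, 0.731, 0.0]
contact_force: [0.5, 0.3, -0.5]
gripper_width: 0.602
grasp_force: 41.8
move 0.0029 0.0007 0.0201 turn -0.007 t=18.65 q7=1.04 tool-y yaw 0.070 pos [ 0.4907 -0.3754  0.0271]
```

View pics/w11.png

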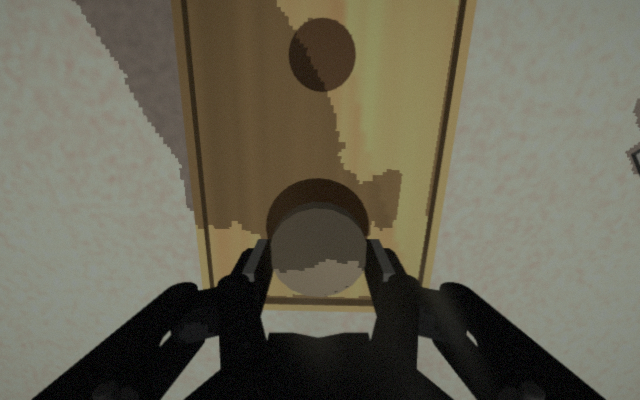

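Small pad (322,55); large pad's far edge (317,178), columns 266–369; held disc about (319,250).

Run:
```python
from h import *
o=monitor.get_obs();C=cam('wrist',o);im=np.load('w11.npy')
print([int(im[r,319].sum()) for r in range(172,214,1)])
s=cast([(322,54.5)],.005,C)[0];e=cast([(317,178)],.005,C)[0];v=s-e;v/=np.linalg.norm(v)
print('small',s,'large by small',s-.1*v,'by edge',e-.033*v,'yaw',math.atan2(v[1],v[0]),np.linalg.norm(s-e))
l=cast([(266,224),(369,224)],.005,C);print(l.mean(0),np.linalg.norm(l[0]-l[1]))
h=cast([(319,204),(319,297)],.012+.025,C);print('held',h.mean(0),np.linalg.norm(h[0]-h[1]))
```

```text
[243, 232, 238, 235, 238, 233, 129, 84, 78, 85, 87, 76, 77, 88, 78, 90, 70, 87, 92, 86, 89, 76, 79, 77, 69, 75, 84, 80, 87, 87, 113, 115, 120, 110, 112, 107, 125, 181, 186, 182, 181, 183]
small [ 0.48669278 -0.27137639] large by small [ 0.48961973 -0.37133354] by edge [ 0.48963891 -0.37198845] yaw 1.6000700931879699 0.06765518531753302
[ 0.49106124 -0.36894229] 0.06571828522402941
held [ 0.49212578 -0.37229771] 0.054973644515364045
```

```bash
python3 -m creep '[[0.0015,-0.001,0.01,0,0.3],[0,0,0.007,0,0.3],[0,0,0.003,0,0.3],[0,0,0,0,0.3],[0,0,0,0,0.3]]'; python3 -c "
from h import *
go(.4890,-.3735,.007,.07)"
```

```text
t: 19.15
eef_pos: [0.489, -0.3732, 0.0064]
tool_rot: [-0.0, 0.682, 0.731, 0.0]
contact_force: [-0.8, 2.2, 8.2]
gripper_width: 0.605
grasp_force: 52.8
move -0.0003 -0.0000 -0.0006 turn 0.000 t=19.15 q7=1.05 tool-y yaw 0.070 pos [ 0.489  -0.3732  0.0064]
```

```bash
python3 -m creep '[[0,0,0,0,0.8],[0,0,0,0,0.8],[0,0,0,0,0.8],[0,0,0,0,0.8],[0,0,-0.02,0,0.8],[0,0,-0.03,0,0.8],[0,0,-0.04,0,0.8],[0,0,-0.05,0,0.8],[0,0,-0.02,0,0.8],[0,0,0,0,0.8],[0,0,0,0,0.8]]'
python3 - <<'E'
from h import *
o=monitor.get_obs();im=eyes.read_camera("wrist");np.save("w12.npy",im)
C=cam('wrist',o);print(o['eef_pos'])
# disc seed at expected pixel: cast a grid and choose nearest
g=np.array([(x,y) for y in range(0,400,2) for x in range(200,440,2)]);
def pix(p,z): return tuple(int(v) for v in g[np.argmin(np.linalg.norm(cast(g,z,C)-p,axis=1))])
a=pix((.4905,-.372),.017);b=pix((.484,-.271),.005);print(a,b,im[a[1],a[0]],im[b[1],b[0]])
for t in(12,18,24,30):blob(im,a,.017,C,t)
for t in(14,20,26):blob(im,b,.005,C,t)
print([(r,int(im[r,a[0]].sum())) for r in range(a[1]-45,a[1]+50)])
E
```

```text
t: 20.25
eef_pos: [0.489, -0.373, 0.1657]
tool_rot: [0.0, 0.682, 0.731, 0.0]
contact_force: [0.3, -0.4, -0.6]
gripper_width: 0.802
grasp_force: 0.0
[ 0.48896101 -0.37299354  0.16570305]
(318, 184) (320, 84) [ 78  97 104] [28 44 58]
(318, 184) ctr [ 0.4902 -0.3732] rect ctr [ 0.4897 -0.3733] size [52.4 51.6] yaw 0.858
(318, 184) ctr [ 0.5036 -0.3467] rect ctr [ 0.4889 -0.3286] size [147.5 197.8] yaw 1.613
(318, 184) ctr [ 0.3193 -0.3933] rect ctr [ 0.257  -0.3969] size [692.5 373. ] yaw 0.561
(318, 184) ctr [ 0.5007 -0.3995] rect ctr [ 0.4971 -0.4452] size [924.5 493.1] yaw 0.070
(320, 84) ctr [ 0.4877 -0.2716] rect ctr [ 0.4884 -0.2715] size [29.8 34.3] yaw 1.816
(320, 84) ctr [ 0.4852 -0.2716] rect ctr [ 0.4849 -0.2718] size [36.7 34.1] yaw 0.070
(320, 84) ctr [ 0.4564 -0.2968] rect ctr [ 0.4649 -0.3091] size [106.6 160.8] yaw 1.639
[(139, 199), (140, 196), (141, 195), (142, 205), (143, 206), (144, 199), (145, 189), (146, 196), (147, 188), (148, 201), (149, 204), (150, 288), (151, 230), (152, 134), (153, 144), (154, 146), (155, 91), (156, 68), (157, 76), (158, 92), (159, 114), (160,
[... 182 characters left out ...]
74), (176, 282), (177, 290), (178, 278), (179, 278), (180, 276), (181, 279), (182, 284), (183, 278), (184, 279), (185, 288), (186, 281), (187, 282), (188, 272), (189, 280), (190, 276), (191, 271), (192, 279), (193, 276), (194, 287), (195, 280), (196, 278), (197, 278), (198, 281), (199, 280), (200, 270), (201, 284), (202, 269), (203, 273), (204, 276), (205, 278), (206, 280), (207, 278), (208, 186), (209, 257), (210, 310), (211, 310), (212, 306), (213, 303), (214, 303), (215, 299), (216, 304), (217, 312), (218, 299), (219, 306), (220, 308), (221, 315), (222, 298), (223, 233), (224, 198), (225, 166), (226, 151), (227, 217), (228, 295), (229, 303), (230, 303), (231, 323), (232, 347), (233, 355)]
```

```bash
python3 -c "
from h import *
go(.4607,-.0862,.15,.07)"
```

```text
move 0.2876 -0.0076 0.0151 turn 0.000 t=20.30 q7=0.94 tool-y yaw 0.070 pos [ 0.4885 -0.3726  0.1648]
```

```bash
python3 -m creep '[[0.018,-0.001,0,0,0.6],[0.036,-0.001,0,0,0.6],[0.04,-0.001,0.005,0,0.6],[0.04,-0.001,0.005,0,0.6],[0.04,-0.001,0.005,0,0.6],[0.04,-0.001,0,0,0.6],[0.038,-0.001,0,0,0.6],[0.026,-0.001,0,0,0.6],[0.0096,0,0,0,0.6],[0,0,0,0,0.6],[0,0,0,0,0.6]]'
python3 - <<'E'
from h import *
o=monitor.get_obs();im=eyes.read_camera("wrist");np.save("w13.npy",im);cv2.imwrite("pics/w13.png",im)
C=cam('wrist',o);print(o['eef_pos'])
g=np.array([(x,y) for y in range(0,400,2) for x in range(200,440,2)])
a=tuple(int(v) for v in g[np.argmin(np.linalg.norm(cast(g,.046,C)-(.4607,-.0862),axis=1))]);print(a,im[a[1],a[0]])
for t in(12,18,24,30):blob(im,a,.046,C,t)
go(.4607,-.0862,.024,.07)
E
```

```text
t: 21.4
eef_pos: [0.4607, -0.0881, 0.1505]
tool_rot: [0.0, 0.682, 0.731, -0.001]
contact_force: [-0.3, -1.6, -0.1]
gripper_width: 0.603
grasp_force: 0.0
[ 0.46066669 -0.08814011  0.1505066 ]
(318, 194) [102 110 109]
(318, 194) ctr [ 0.4604 -0.0869] rect ctr [ 0.4603 -0.0872] size [17.1 16.2] yaw 0.868
(318, 194) ctr [ 0.4689 -0.1101] rect ctr [ 0.4658 -0.1383] size [784.8 418.9] yaw 0.071
(318, 194) ctr [ 0.4689 -0.1102] rect ctr [ 0.4658 -0.1383] size [784.8 418.9] yaw 0.071
(318, 194) ctr [ 0.4687 -0.1099] rect ctr [ 0.4658 -0.1383] size [784.8 418.9] yaw 0.071
move 0.0025 0.0002 0.1266 turn -0.002 t=21.45 q7=0.37 tool-y yaw 0.068 pos [ 0.4608 -0.0885  0.1506]
```

```bash
python3 -m creep '[[0.0017,0,0.02,0,0.6],[0,0,0.03,0,0.6],[0,0,0.035,0,0.6],[0,0,0.025,0,0.6],[0,0,0.0125,0,0.6],[0,0,0.003,0,0.6],[0,0,0,0,0.6],[0,0,0,0,0]]' 60; python3 -m creep '[[0,0,0,0,0],[0,0,0,0,0],[0,0,0,0,0],[0,0,0,0,0],[0,0,0,0,0],[0,0,0,0,0]]' ; python3 -c "
from h import *
go(.4605,-.0866,.024,.07)"
```

```text
t: 22.25
eef_pos: [0.4616, -0.0857, 0.0264]
tool_rot: [0.001, 0.682, 0.731, 0.001]
contact_force: [0.4, 0.3, 0.7]
gripper_width: 0.446
grasp_force: 0.0
t: 22.85
eef_pos: [0.4609, -0.0853, 0.0264]
tool_rot: [0.0, 0.682, 0.731, 0.0]
contact_force: [-3.2, -0.4, 5.7]
gripper_width: 0.209
grasp_force: 58.4
move -0.0013 -0.0005 0.0024 turn -0.000 t=22.85 q7=0.56 tool-y yaw 0.070 pos [ 0.4609 -0.0853  0.0264]
```

```bash
python3 -m creep '[[0,0,-0.015,0,0],[0,0,-0.03,0,0],[0,0,-0.025,0,0],[0,0,-0.01,0,0],[0,0,0,0,0]]'; python3 -c "
from h import *
go(.4902,-.3717,.105,.07)"
```

```text
t: 23.35
eef_pos: [0.4616, -0.0849, 0.1065]
tool_rot: [0.001, 0.682, 0.732, 0.001]
contact_force: [0.2, -0.4, -3.7]
gripper_width: 0.21
grasp_force: 59.5
move -0.2881 0.0083 0.0013 turn 0.001 t=23.35 q7=0.44 tool-y yaw 0.071 pos [ 0.4616 -0.0849  0.1065]
```

```bash
python3 -m creep '[[-0.015,0.001,0,0,0],[-0.03,0.001,0,0,0],[-0.04,0.001,0,0,0],[-0.04,0.001,0,0,0],[-0.04,0.001,0,0,0],[-0.04,0.001,0,0,0],[-0.04,0.001,0,0,0],[-0.03,0.001,0,0,0],[-0.013,0,0,0,0],[0,0,0,0,0],[0,0,0,0,0]]'
python3 - <<'E'
from h import *
go(.4902,-.3717,.0434,.07)
o=monitor.get_obs();im=eyes.read_camera("wrist");np.save("w14.npy",im);C=cam('wrist',o)
for s in((318,262),(318,255)):
  for t in(10,18):blob(im,s,.126,C,t)
print([(r,int(im[r,318].sum())) for r in range(150,330,3)])
E
```

```text
t: 24.45
eef_pos: [0.4884, -0.3704, 0.104]
tool_rot: [-0.002, 0.682, 0.732, 0.0]
contact_force: [-0.6, 0.2, -4.0]
gripper_width: 0.209
grasp_force: 59.4
move -0.0016 0.0018 0.0605 turn 0.001 t=24.45 q7=0.97 tool-y yaw 0.071 pos [ 0.4884 -0.3704  0.104 ]
(318, 262) ctr [ 0.4892 -0.3686] rect ctr [ 0.4894 -0.3686] size [15.9 16.7] yaw 1.643
(318, 262) ctr [ 0.4887 -0.3673] rect ctr [ 0.4893 -0.3658] size [16.8 23.6] yaw 1.623
(318, 255) ctr [ 0.4892 -0.3688] rect ctr [ 0.4894 -0.3691] size [15.9 16.7] yaw 1.643
(318, 255) ctr [ 0.4891 -0.3685] rect ctr [ 0.4894 -0.3686] size [16.8 17.8] yaw 1.643
[(150, 218), (153, 214), (156, 206), (159, 216), (162, 208), (165, 78), (168, 53), (171, 56), (174, 114), (177, 157), (180, 166), (183, 162), (186, 156), (189, 157), (192, 166), (195, 159), (198, 165), (201, 163), (204, 150), (207, 53), (210, 64), (213, 62), (216, 98), (219, 88), (222, 68), (225, 85), (228, 100), (231, 83), (234, 123), (237, 126), (240, 133), (243, 125), (246, 127), (249, 124), (252, 159), (255, 188), (258, 186), (261, 187), (264, 166), (267, 185), (270, 180), (273, 187), (276, 186), (279, 181), (282, 277), (285, 362), (288, 367), (291, 349), (294, 359), (297, 359), (300, 363), (303, 355), (306, 344), (309, 350), (312, 343), (315, 353), (318, 347), (321, 356), (324, 354), (327, 351)]
```

```bash
python3 -m creep '[[-0.0015,0.0018,0.015,0,0],[0,0,0.02,0,0],[0,0,0.008,0,0],[0,0,0,0,0],[0,0,0,0,0]]'
python3 - <<'E'
from h import *
go(.4902,-.3717,.0434,.07)
o=monitor.get_obs();im=eyes.read_camera("wrist");np.save("w15.npy",im);cv2.imwrite("pics/w15.png",im[100:340,160:480].repeat(2,0).repeat(2,1))
E
```

```text
t: 25.0
eef_pos: [0.4909, -0.3732, 0.0624]
tool_rot: [-0.0, 0.682, 0.732, -0.0]
contact_force: [-0.1, -0.4, -3.1]
gripper_width: 0.21
grasp_force: 59.4
move 0.0015 -0.0006 0.0190 turn 0.000 t=25.00 q7=1.00 tool-y yaw 0.070 pos [ 0.4909 -0.3732  0.0624]
```

View pics/w15.png

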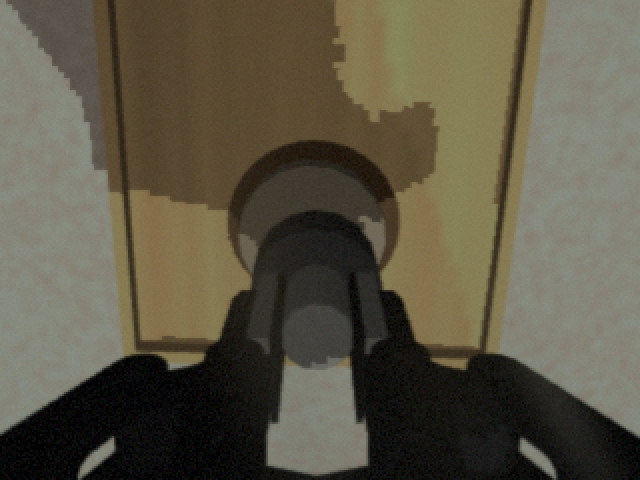

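Last view: the weight's foot is at crop x 252–381 with its far edge at row 212. The template top is at crop x 238–387 with its far edge at row 165. The weight hangs over the template; remaining offset next.

Run:
```python
from h import *
o=monitor.get_obs();C=cam('wrist',o)
v=np.array([-.05,1])
f=cast([(319,206)],.036,C)[0]-.02*v; t=cast([(317.5,182.5)],.017,C)[0]-.027*v
print('foot',f,'templ',t)
print('lat foot',cast([(286,225),(350.5,225)],.046,C),'templ',cast([(279,213),(353.5,213)],.017,C))
```

```text
foot [ 0.49269934 -0.37656628] templ [ 0.49129666 -0.37281354]
lat foot [[ 0.47194849 -0.36698507]
 [ 0.5117414  -0.36419542]] templ [[ 0.46380587 -0.37033065]
 [ 0.51742693 -0.36657057]]
```

```bash
python3 -m creep '[[0.0025,-0.001,0.006,0,0],[0,0,0.006,0,0],[0,0,0.003,0,0],[0,0,0.0015,0,0],[0,0,0.001,0,0],[0,0,0,0,0],[0,0,0,0,0]]'
python3 - <<'E'
from h import *
go(.4902,-.3717,.0434,.07)
o=monitor.get_obs();im=eyes.read_camera("wrist");C=cam('wrist',o)
print([(r,int(im[r,318].sum())) for r in range(165,225,1)])
np.save("w16.npy",im)
E
```

```text
t: 25.75
eef_pos: [0.4897, -0.3711, 0.045]
tool_rot: [0.0, 0.682, 0.731, -0.0]
contact_force: [0.1, 0.2, -3.8]
gripper_width: 0.209
grasp_force: 59.4
move -0.0006 0.0005 0.0016 turn -0.000 t=25.75 q7=1.01 tool-y yaw 0.070 pos [ 0.4897 -0.3711  0.045 ]
[(165, 220), (166, 227), (167, 221), (168, 233), (169, 226), (170, 232), (171, 233), (172, 228), (173, 221), (174, 233), (175, 218), (176, 222), (177, 213), (178, 126), (179, 90), (180, 78), (181, 65), (182, 49), (183, 78), (184, 81), (185, 84), (186, 89), (187, 91), (188, 102), (189, 111), (190, 116), (191, 113), (192, 113), (193, 163), (194, 178), (195, 177), (196, 166), (197, 168), (198, 185), (199, 184), (200, 170), (201, 170), (202, 169), (203, 174), (204, 163), (205, 103), (206, 70), (207, 75), (208, 71), (209, 63), (210, 50), (211, 67), (212, 72), (213, 66), (214, 70), (215, 83), (216, 81), (217, 92), (218, 89), (219, 87), (220, 89), (221, 69), (222, 88), (223, 86), (224, 96)]
```

```bash
python3 - <<'E'
from h import *
C=cam('wrist',monitor.get_obs())
a=cast([(318,192.5),(318,204.7),(318,204.7),(318,177.5)],.017,C);b=cast([(318,204.7)],.0186,C);c=cast([(318,177.5)],.005,C)
print('rim gap',np.linalg.norm(a[0]-b[0]),'pad-template gap',np.linalg.norm(a[0]-c[0]))
E
python3 -m creep '[[0,0,0.0008,0,0],[0,0,0.0006,0,0],[0,0,0,0,0],[0,0,0,0,0]]'
```

```text
rim gap 0.0076691764825685535 pad-template gap 0.007053957350552618
t: 26.2
eef_pos: [0.4896, -0.3711, 0.0436]
tool_rot: [0.0, 0.682, 0.731, 0.0]
contact_force: [-0.1, 0.7, -1.9]
gripper_width: 0.213
grasp_force: 59.6
```

```bash
python3 -m creep '[[0,0,0.0004,0,0],[0,0,0,0,0],[0,0,0,0,0.5],[0,0,0,0,0.5],[0,0,0,0,0.5],[0,0,0,0,0.5],[0,0,-0.015,0,0.5],[0,0,-0.03,0,0.8],[0,0,-0.04,0,0.8],[0,0,-0.03,0,0.8],[0,0,0,0,0.8]]'
python3 - <<'E'
from h import *
o=monitor.get_obs();im=eyes.read_camera("wrist");np.save("w17.npy",im);C=cam('wrist',o)
g=np.array([(x,y) for y in range(0,400,2) for x in range(200,440,2)])
a=tuple(int(v) for v in g[np.argmin(np.linalg.norm(cast(g,.063,C)-(.49,-.372),axis=1))]);print(a)
for t in(10,14,20):blob(im,a,.063,C,t)
go(.681,-.0857,.15,.07)
E
```

```text
t: 27.3
eef_pos: [0.4917, -0.3734, 0.1637]
tool_rot: [0.004, 0.682, 0.731, 0.001]
contact_force: [0.1, -0.6, 0.3]
gripper_width: 0.8
grasp_force: 0.0
(314, 196)
(314, 196) ctr [ 0.4909 -0.3716] rect ctr [ 0.4908 -0.3717] size [14.6 15.4] yaw 2.407
(314, 196) ctr [ 0.4908 -0.3719] rect ctr [ 0.4908 -0.3717] size [15.9 16.6] yaw 2.408
(314, 196) ctr [ 0.4906 -0.372 ] rect ctr [ 0.4906 -0.372 ] size [16.5 16.2] yaw 0.067
move 0.2726 0.2096 0.0116 turn -0.000 t=27.35 q7=0.93 tool-y yaw 0.070 pos [ 0.4909 -0.3722  0.1614]
```

Weight standing at (0.4907,-0.372), on target. Next is the low spool.

```bash
python3 -m creep '[[0.012,0.009,0,0,0.8],[0.024,0.0185,0,0,0.8],[0.03,0.023,0,0,0.8],[0.03,0.023,0,0,0.8],[0.03,0.023,0,0,0.8],[0.03,0.023,0,0,0.8],[0.03,0.023,0,0,0.8],[0.03,0.023,0,0,0.8],[0.03,0.023,0,0,0.8],[0.02,0.015,0.01,0,0.8],[0.0066,0.0061,0,0,0.8],[0,0,0,0,0.8],[0,0,0,0,0.8]]'
python3 - <<'E'
from h import *
o=monitor.get_obs();im=eyes.read_camera("wrist");np.save("w18.npy",im);C=cam('wrist',o)
g=np.array([(x,y) for y in range(0,400,2) for x in range(200,440,2)])
a=tuple(int(v) for v in g[np.argmin(np.linalg.norm(cast(g,.03,C)-(.695,-.086),axis=1))]);print(a,im[a[1],a[0]])
for t in(14,20,26):blob(im,a,.03,C,t)
go(.681,-.0857,.002,.07)
E
```

```text
t: 28.65
eef_pos: [0.6785, -0.0869, 0.1478]
tool_rot: [0.0, 0.683, 0.731, -0.001]
contact_force: [-1.6, -0.1, -1.4]
gripper_width: 0.8
grasp_force: 0.0
(334, 192) [ 61  94 120]
(334, 192) ctr [ 0.6803 -0.0865] rect ctr [ 0.6796 -0.0861] size [48.7 46.4] yaw 1.067
(334, 192) ctr [ 0.6808 -0.0868] rect ctr [ 0.6808 -0.087 ] size [48.  48.7] yaw 1.639
(334, 192) ctr [ 0.6808 -0.0869] rect ctr [ 0.6808 -0.087 ] size [48.1 48.7] yaw 1.639
move 0.0017 0.0027 0.1462 turn -0.004 t=28.70 q7=0.42 tool-y yaw 0.066 pos [ 0.6785 -0.0873  0.1482]
```

```bash
python3 -m creep '[[0.0005,0.0023,0.02,0.003,0.8],[0,0,0.035,0,0.8],[0,0,0.035,0,0.8],[0,0,0.03,0,0.8],[0,0,0.017,0,0.8],[0,0,0.006,0,0.8],[0,0,0.003,0,0.8],[0,0,0,0,0.3],[0,0,0,0,0.3],[0,0,0,0,0.3],[0,0,0,0,0.3],[0,0,0,0,0.3]]' 35; python3 -c "
from h import *
go(.6808,-.0869,.002,.07)"
```

```text
t: 29.9
eef_pos: [0.6828, -0.0843, 0.0038]
tool_rot: [0.001, 0.683, 0.73, 0.001]
contact_force: [-1.8, 0.1, 7.1]
gripper_width: 0.563
grasp_force: 35.6
move -0.0025 -0.0022 0.0018 turn -0.003 t=29.90 q7=0.48 tool-y yaw 0.067 pos [ 0.6828 -0.0843  0.0038]
```

```bash
python3 -m creep '[[0,0,-0.015,0,0.3],[0,0,-0.03,0,0.3],[0,0,-0.04,0,0.3],[0,0,-0.02,0,0.3],[0,0,0,0,0.3]]'; python3 -c "
from h import *
go(.4855,-.2687,.11,.06)"
```

```text
t: 30.4
eef_pos: [0.6846, -0.0842, 0.1119]
tool_rot: [0.003, 0.683, 0.73, 0.003]
contact_force: [0.5, -0.2, -1.3]
gripper_width: 0.563
grasp_force: 36.3
move -0.1708 -0.2110 0.0005 turn 0.007 t=30.40 q7=0.43 tool-y yaw 0.067 pos [ 0.6846 -0.0842  0.1119]
```

```bash
python3 -m creep '[[-0.01,-0.0125,0,0,0.3],[-0.02,-0.0245,0,0,0.3],[-0.024,-0.0295,0,0,0.3],[-0.024,-0.0295,0,0,0.3],[-0.024,-0.0295,0,0,0.3],[-0.024,-0.0295,0,0,0.3],[-0.02,-0.0245,0,0,0.3],[-0.015,-0.0185,0,0,0.3],[-0.008,-0.0125,0,0,0.3],[0,0,0,0,0.3],[0,0,0,0,0.3]]'
python3 - <<'E'
from h import *
go(.4855,-.2687,.009,.06)
o=monitor.get_obs();im=eyes.read_camera("wrist");np.save("w19.npy",im);C=cam('wrist',o)
print([(r,int(im[r,318].sum())) for r in range(90,310,2)])
for s in((330,262),(305,250)):
  for t in (16,22):blob(im,s,.138,C,t)
E
```

```text
t: 31.5
eef_pos: [0.4833, -0.2656, 0.1066]
tool_rot: [-0.0, 0.683, 0.731, 0.0]
contact_force: [-0.4, 0.8, -0.7]
gripper_width: 0.562
grasp_force: 36.3
move -0.0033 0.0020 0.0976 turn 0.007 t=31.50 q7=0.80 tool-y yaw 0.067 pos [ 0.4833 -0.2656  0.1066]
[(90, 243), (92, 315), (94, 375), (96, 278), (98, 249), (100, 262), (102, 377), (104, 375), (106, 369), (108, 377), (110, 373), (112, 368), (114, 359), (116, 357), (118, 277), (120, 241), (122, 240), (124, 235), (126, 245), (128, 258), (130, 249), (132, 247), (134, 254), (136, 253), (138, 247), (140, 239), (142, 233), (144, 240), (146, 253), (148, 246), (150, 246), (152, 242), (154, 238), (156, 234), (158, 169), (160, 172), (162, 204), (164, 205), (166, 206), (168, 198), (170, 184), (172, 192), (174, 200), (176, 205), (178, 192), (180, 203), (182, 201), (184, 181), (186, 99), (188, 64), (190, 70), (192, 61), (194, 82), (196, 61), (198, 89), (200, 151), (202, 160), (204, 149), (206, 163), (208, 155), (210, 128), (212, 154), (214, 170), (216, 162), (218, 151), (220, 161), (222, 167), (224, 156), (226, 158), (228, 149), (230, 117), (232, 182), (234, 188), (236, 190), (238, 199), (240, 192), (242, 204), (244, 186), (246, 186), (248, 199), (250, 200), (252, 197), (254, 184), (256, 183), (258, 195), (260, 197), (262, 192), (264, 177), (266, 183), (268, 117), (270, 71), (272, 65), (274, 64), (276, 79), (278, 67), (280, 52), (282, 68), (284, 72), (286, 66), (288, 62), (290, 106), (292, 183), (294, 268), (296, 278), (298, 278), (300, 277), (302, 280), (304, 280), (306, 274), (308, 274)]
(330, 262) ctr [ 0.4826 -0.2574] rect ctr [ 0.4833 -0.2577] size [45.5 34.1] yaw 0.120
(330, 262) ctr [ 0.4794 -0.2416] rect ctr [ 0.4773 -0.2421] size [57.5 67.1] yaw 1.624
(305, 250) ctr [ 0.4827 -0.2575] rect ctr [ 0.4825 -0.2572] size [46.4 33. ] yaw 0.241
(305, 250) ctr [ 0.4794 -0.2417] rect ctr [ 0.479  -0.2421] size [61.6 67. ] yaw 1.615
```

Run:
```python
from h import *
C=cam('wrist',monitor.get_obs());im=np.load('w19.npy')
v=np.array([-.06,.998])
print('pad',cast([(318,185.5)],.005,C)[0]-.018*v,'wall inner far',cast([(318,160)],.005,C)[0]-.037*v,'spool hole',cast([(318,279)],.133,C))
m=(im.sum(2)<110).astype(np.uint8)
n,l,s,c=cv2.connectedComponentsWithStats(m[180:300,270:370]);print([(s[i].tolist(),c[i].round(1).tolist()) for i in range(1,n) if s[i][4]>60])
print([(x,int(im[193,x].sum())) for x in range(270,366,2)])
```

```text
pad [ 0.48533952 -0.2718043 ] wall inner far [ 0.4848886  -0.26759153] spool hole [[ 0.48529378 -0.26718655]]
[([32, 6, 25, 16, 260], [43.9, 13.4]), ([0, 59, 6, 20, 80], [1.8, 67.1]), ([90, 59, 10, 61, 202], [96.6, 79.3]), ([36, 88, 25, 23, 415], [48.2, 99.1])]
[(270, 302), (272, 311), (274, 316), (276, 318), (278, 305), (280, 307), (282, 227), (284, 216), (286, 211), (288, 212), (290, 210), (292, 205), (294, 212), (296, 197), (298, 206), (300, 206), (302, 198), (304, 136), (306, 70), (308, 59), (310, 81), (312, 71), (314, 53), (316, 69), (318, 61), (320, 77), (322, 71), (324, 108), (326, 144), (328, 159), (330, 151), (332, 147), (334, 178), (336, 229), (338, 325), (340, 332), (342, 333), (344, 332), (346, 328), (348, 337), (350, 337), (352, 339), (354, 330), (356, 323), (358, 322), (360, 326), (362, 317), (364, 322)]
```

```bash
python3 -m creep '[[-0.004,0.0007,0.02,0,0.3],[0,0,0.03,0,0.3],[0,0,0.025,0,0.3],[0,0,0.014,0,0.3],[0,0,0.006,0,0.3],[0,0,0,0,0.3],[0,0,0,0,0.3]]'
python3 - <<'E'
from h import *
go(.4855,-.2687,.009,.06)
o=monitor.get_obs();im=eyes.read_camera("wrist");np.save("w20.npy",im);C=cam('wrist',o)
print([(r,int(im[r,318].sum())) for r in range(130,250,2)])
print([(x,int(im[210,x].sum())) for x in range(180,460,4)])
E
```

```text
t: 32.25
eef_pos: [0.485, -0.2707, 0.0129]
tool_rot: [0.001, 0.683, 0.73, 0.0]
contact_force: [-0.1, -1.3, 0.1]
gripper_width: 0.563
grasp_force: 36.3
move 0.0019 0.0007 0.0039 turn 0.007 t=32.25 q7=0.90 tool-y yaw 0.067 pos [ 0.485  -0.2707  0.0129]
[(130, 266), (132, 273), (134, 265), (136, 266), (138, 270), (140, 257), (142, 259), (144, 269), (146, 255), (148, 266), (150, 266), (152, 270), (154, 273), (156, 272), (158, 269), (160, 262), (162, 258), (164, 256), (166, 260), (168, 261), (170, 258), (172, 254), (174, 179), (176, 145), (178, 155), (180, 228), (182, 225), (184, 224), (186, 222), (188, 211), (190, 214), (192, 218), (194, 215), (196, 210), (198, 208), (200, 219), (202, 211), (204, 215), (206, 216), (208, 216), (210, 145), (212, 180), (214, 177), (216, 171), (218, 164), (220, 175), (222, 166), (224, 167), (226, 180), (228, 149), (230, 141), (232, 205), (234, 206), (236, 213), (238, 213), (240, 213), (242, 208), (244, 214), (246, 220), (248, 216)]
[(180, 235), (184, 220), (188, 218), (192, 178), (196, 106), (200, 217), (204, 200), (208, 198), (212, 198), (216, 196), (220, 200), (224, 200), (228, 205), (232, 210), (236, 210), (240, 212), (244, 221), (248, 222), (252, 207), (256, 214), (260, 214), (264, 214), (268, 211), (272, 211), (276, 227), (280, 222), (284, 218), (288, 218), (292, 219), (296, 215), (300, 223), (304, 223), (308, 202), (312, 183), (316, 161), (320, 158), (324, 156), (328, 201), (332, 194), (336, 213), (340, 226), (344, 241), (348, 247), (352, 227), (356, 220), (360, 242), (364, 251), (368, 255), (372, 248), (376, 236), (380, 234), (384, 227), (388, 218), (392, 223), (396, 234), (400, 232), (404, 229), (408, 292), (412, 351), (416, 353), (420, 346), (424, 347), (428, 339), (432, 332), (436, 332), (440, 219), (444, 128), (448, 333), (452, 338), (456, 393)]
```

Run:
```python
from h import *
C=cam('wrist',monitor.get_obs());v=np.array([-.06,.998])
e=cast([(318,173)],0,C)[0]-.042*v;d=cast([(318,209.5)],.009,C)[0]-.025*v
w=cast([(196,210),(443.5,210)],.005,C)
top=cast([(318,205)],.005,C)
print('pad by wall',e,'spool',d,'tray x ctr',w.mean(0),np.linalg.norm(w[0]-w[1]))
im=np.load('w20.npy');print([(x,int(im[230,x].sum())) for x in range(255,385,3)])
```

```text
pad by wall [ 0.48583642 -0.27121653] spool [ 0.48606784 -0.27305412] tray x ctr [ 0.48573488 -0.24976183] 0.14235812820485566
[(255, 221), (258, 217), (261, 209), (264, 205), (267, 211), (270, 206), (273, 215), (276, 223), (279, 214), (282, 195), (285, 182), (288, 175), (291, 182), (294, 182), (297, 171), (300, 170), (303, 154), (306, 142), (309, 146), (312, 140), (315, 132), (318, 141), (321, 137), (324, 136), (327, 136), (330, 144), (333, 142), (336, 173), (339, 167), (342, 166), (345, 168), (348, 155), (351, 152), (354, 177), (357, 233), (360, 250), (363, 242), (366, 248), (369, 245), (372, 231), (375, 234), (378, 220), (381, 232), (384, 232)]
```

```bash
python3 -m creep '[[0.0014,0.001,0.002,0,0.3],[0,0,0.0018,0,0.3],[0,0,0.0006,0,0.3],[0,0,0,0,0.3],[0,0,0,0,0.75],[0,0,0,0,0.75],[0,0,0,0,0.75],[0,0,0,0,0.75],[0,0,-0.02,0,0.75],[0,0,-0.03,0,0.75],[0,0,-0.04,0,0.75],[0,0,-0.04,0,0.75],[-0.02,0,-0.03,0,0.75],[-0.02,0,-0.01,0,0.75],[0,0,0,0,0.75],[0,0,0,0,0.75]]'
python3 - <<'E'
from h import *
o=monitor.get_obs();im=eyes.read_camera("wrist");np.save("w21.npy",im);C=cam('wrist',o);print(o['eef_pos'])
g=np.array([(x,y) for y in range(0,400,2) for x in range(200,440,2)])
P=lambda p,z:tuple(int(v) for v in g[np.argmin(np.linalg.norm(cast(g,z,C)-p,axis=1))])
a=P((.485,-.286),.035);
for t in(14,20,26):blob(im,a,.035,C,t)
a=P((.4907,-.372),.063)
for t in(10,14):blob(im,a,.063,C,t)
a=P((.49,-.325),.005);
for t in(25,35,45):blob(im,a,.005,C,t)
print(P((.4855,-.271),.035),P((.4907,-.372),.063))
E
```

```text
t: 33.9
eef_pos: [0.4873, -0.3086, 0.1772]
tool_rot: [-0.0, 0.683, 0.73, 0.0]
contact_force: [-0.1, 0.8, 0.3]
gripper_width: 0.75
grasp_force: 0.0
[ 0.4873369  -0.30855616  0.17724577]
(316, 166) ctr [ 0.4686 -0.3366] rect ctr [ 0.4858 -0.3384] size [128.9 133.2] yaw 1.623
(316, 166) ctr [ 0.4943 -0.3341] rect ctr [ 0.4886 -0.3215] size [137.9 186. ] yaw 1.621
(316, 166) ctr [ 0.494  -0.3341] rect ctr [ 0.4884 -0.3213] size [138.6 187.6] yaw 1.620
(316, 252) ctr [ 0.4907 -0.3721] rect ctr [ 0.4909 -0.3722] size [15.5 16.1] yaw 1.637
(316, 252) ctr [ 0.4906 -0.3723] rect ctr [ 0.4904 -0.3723] size [16.5 16.1] yaw 0.067
(318, 194) ctr [ 0.4952 -0.3451] rect ctr [ 0.4888 -0.3306] size [154.1 207.9] yaw 1.616
(318, 194) ctr [ 0.2921 -0.3929] rect ctr [ 0.3412 -0.4668] size [606.2 511.9] yaw 1.305
(318, 194) ctr [ 0.4911 -0.3445] rect ctr [ 0.485  -0.3927] size [979.3 533.2] yaw 0.068
(318, 150) (316, 252)
```

Run:
```python
from h import *
o=monitor.get_obs();C=cam('wrist',o);im=np.load('w21.npy')
m=(im.sum(2)<130).astype(np.uint8)
n,l,s,c=cv2.connectedComponentsWithStats(m[110:200,270:370])
for i in range(1,n):
    if s[i][4]>25: print(s[i].tolist(),(c[i]+[270,110]).round(1),cast([c[i]+[270,110]],.035,C)[0].round(4))
print([(r,int(im[r,318].sum())) for r in range(110,190,2)])
print([(x,int(im[158,x].sum())) for x in range(280,360,2)])
```

```text
[44, 35, 12, 12, 112] [319.3 150.7] [ 0.4867 -0.27  ]
[(110, 315), (112, 302), (114, 220), (116, 187), (118, 187), (120, 193), (122, 192), (124, 181), (126, 164), (128, 192), (130, 190), (132, 191), (134, 194), (136, 194), (138, 180), (140, 186), (142, 180), (144, 168), (146, 22), (148, 23), (150, 31), (152, 20), (154, 52), (156, 80), (158, 276), (160, 287), (162, 282), (164, 280), (166, 279), (168, 276), (170, 282), (172, 275), (174, 291), (176, 304), (178, 303), (180, 311), (182, 305), (184, 302), (186, 306), (188, 311)]
[(280, 297), (282, 301), (284, 307), (286, 309), (288, 303), (290, 308), (292, 301), (294, 301), (296, 273), (298, 196), (300, 275), (302, 295), (304, 295), (306, 292), (308, 293), (310, 293), (312, 277), (314, 218), (316, 286), (318, 276), (320, 272), (322, 286), (324, 240), (326, 188), (328, 183), (330, 153), (332, 170), (334, 177), (336, 181), (338, 202), (340, 311), (342, 313), (344, 331), (346, 312), (348, 319), (350, 316), (352, 314), (354, 309), (356, 313), (358, 313)]
```

```bash
python3 -c "
from h import *
go(.485,.333,.175,.242)"
```

```text
move 0.6394 0.0409 0.0026 turn -0.175 t=33.95 q7=0.82 tool-y yaw 0.067 pos [ 0.4872 -0.3077  0.1767]
```

```bash
python3 -m creep '[[0.02,0,0,0,0.75],[0.04,0.003,0,-0.0175,0.75],[0.04,0.003,0,-0.0175,0.75],[0.04,0.003,0,-0.0175,0.75],[0.04,0.003,0,-0.0175,0.75],[0.04,0.003,0,-0.0175,0.75],[0.04,0.003,0,-0.0175,0.75],[0.04,0.003,0,-0.0175,0.75],[0.04,0.003,0,-0.0175,0.75],[0.04,0.003,0,-0.0175,0.75],[0.04,0.003,0,-0.0175,0.75],[0.04,0.003,0,0,0.75],[0.04,0.003,0,0,0.75],[0.04,0.003,0,0,0.75],[0.04,0.003,0,0,0.75],[0,0,0,0,0.75],[0,0,0,0,0.75]]'; python3 -c "
from h import *
go(.485,.333,.175,.242)"
```

```text
t: 35.65
eef_pos: [0.4296, 0.2697, 0.1765]
tool_rot: [-0.0, 0.615, 0.788, -0.001]
contact_force: [0.6, -0.5, 1.1]
gripper_width: 0.748
grasp_force: 0.0
move 0.0480 0.0691 0.0013 turn 0.004 t=35.65 q7=-0.29 tool-y yaw 0.246 pos [0.4296 0.2697 0.1765]
```

```bash
python3 -m creep '[[0.016,0.023,0,0,0.75],[0.02,0.03,0,0,0.75],[0.012,0.016,0,0,0.75],[0,0,0,0,0.75],[0,0,0,0,0.75],[0,0,0,0,0.75]]'
python3 - <<'E'
from h import *
o=monitor.get_obs();im=eyes.read_camera("wrist");np.save("w22.npy",im);C=cam('wrist',o);print(o['eef_pos'])
np.save("o22.npy",np.r_[o['eef_pos'],o['tool_rot']])
m=(im.sum(2)<130).astype(np.uint8)
n,l,s,c=cv2.connectedComponentsWithStats(m[60:230,250:390])
u=np.array([math.cos(1.813),math.sin(1.813)])
for i in range(1,n):
    if s[i][4]>25: p=cast([c[i]+[250,60]],.065,C)[0];print(s[i].tolist(),(c[i]+[250,60]).round(1),p.round(4),p@u)
print([(r,int(im[r,318].sum())) for r in range(70,300,2)])
E
```

```text
t: 36.25
eef_pos: [0.4862, 0.33, 0.1773]
tool_rot: [-0.0, 0.617, 0.787, -0.001]
contact_force: [-0.2, -0.1, 0.2]
gripper_width: 0.751
grasp_force: 0.0
[0.48618634 0.32999002 0.17727024]
[51, 65, 31, 19, 163] [314.2 131. ] [0.4695 0.3861] 0.26223302422853517
[62, 86, 11, 11, 98] [316.9 150.9] [0.4761 0.3695] 0.24457308511341552
[49, 127, 35, 13, 125] [314.9 191. ] [0.4832 0.3321] 0.20656545249779568
[(70, 348), (72, 349), (74, 272), (76, 229), (78, 238), (80, 230), (82, 215), (84, 233), (86, 237), (88, 234), (90, 229), (92, 229), (94, 230), (96, 226), (98, 229), (100, 229), (102, 211), (104, 200), (106, 187), (108, 187), (110, 170), (112, 188), (114, 195), (116, 192), (118, 187), (120, 177), (122, 179), (124, 169), (126, 69), (128, 72), (130, 156), (132, 136), (134, 176), (136, 162), (138, 175), (140, 178), (142, 183), (144, 170), (146, 88), (148, 13), (150, 32), (152, 8), (154, 21), (156, 72), (158, 186), (160, 195), (162, 192), (164, 286), (166, 299), (168, 300), (170, 313), (172, 310), (174, 301), (176, 302), (178, 302), (180, 315), (182, 321), (184, 317), (186, 186), (188, 65), (190, 110), (192, 280), (194, 285), (196, 290), (198, 285), (200, 293), (202, 294), (204, 289), (206, 301), (208, 288), (210, 284), (212, 282), (214, 291), (216, 284), (218, 283), (220, 286), (222, 289), (224, 277), (226, 294), (228, 275), (230, 285), (232, 281), (234, 281), (236, 275), (238, 275), (240, 280), (242, 281), (244, 279), (246, 292), (248, 264), (250, 279), (252, 272), (254, 276), (256, 269), (258, 269), (260, 270), (262, 264), (264, 152), (266, 308), (268, 317), (270, 364), (272, 365), (274, 350), (276, 358), (278, 343), (280, 360), (282, 362), (284, 359), (286, 346), (288, 365), (290, 354), (292, 351), (294, 363), (296, 359), (298, 363)]
```

Run:
```python
from h import *
C=cam('wrist',monitor.get_obs());im=np.load('w22.npy')
for x in(314,316,318,320):print(x,[int(v) for v in im[121:134,x].sum(1)])
p=cast([(317,125),(317,129)],.005,C);u=np.array([math.cos(1.813),math.sin(1.813)]);print(p,np.linalg.norm(p[0]-p[1]),'pad',p[0]-.018*u,'spool foot',p[1]-.016*u)
for r in(128,130,132,134,136,138):print(r,[int(v) for v in im[r,290:345:1].sum(1)])
```

```text
314 [193, 199, 201, 193, 118, 75, 73, 85, 72, 129, 167, 163, 143]
316 [193, 200, 201, 180, 120, 90, 69, 72, 93, 153, 156, 141, 153]
318 [173, 179, 191, 169, 125, 69, 75, 72, 88, 156, 155, 136, 151]
320 [180, 176, 173, 179, 151, 94, 71, 62, 89, 156, 159, 155, 146]
[[0.47098269 0.3897604 ]
 [0.4719951  0.38560805]] 0.004273988427174464 pad [0.47529986 0.37228579] spool foot [0.47583258 0.37007507]
128 [202, 199, 192, 191, 200, 189, 200, 199, 196, 191, 191, 197, 198, 204, 190, 187, 178, 138, 88, 83, 70, 75, 44, 73, 85, 75, 72, 90, 72, 68, 62, 70, 62, 74, 64, 102, 155, 209, 220, 208, 224, 212, 212, 200, 215, 222, 215, 212, 219, 224, 220, 216, 221, 222, 218]
130 [201, 198, 199, 205, 192, 203, 195, 194, 188, 184, 187, 200, 192, 191, 163, 103, 92, 73, 85, 85, 72, 94, 112, 126, 129, 151, 153, 148, 156, 149, 156, 137, 103, 95, 75, 69, 83, 96, 164, 214, 222, 223, 210, 220, 213, 214, 208, 218, 226, 221, 213, 225, 216, 223, 214]
132 [200, 193, 192, 188, 190, 204, 195, 193, 197, 190, 199, 195, 165, 133, 74, 62, 75, 57, 109, 105, 137, 147, 153, 165, 163, 156, 141, 158, 136, 149, 155, 151, 155, 155
[... 233 characters left out ...]
2, 183, 167, 176, 169, 179, 165, 160, 154, 163, 151, 158, 151, 105, 88, 104, 168, 208, 213, 208, 206, 212, 216, 215, 218, 209, 218, 219, 219, 216]
136 [191, 203, 184, 204, 204, 191, 209, 197, 199, 200, 178, 149, 98, 74, 79, 119, 150, 153, 155, 178, 172, 173, 175, 171, 171, 168, 182, 168, 162, 175, 169, 183, 179, 174, 176, 186, 150, 149, 166, 144, 73, 115, 187, 213, 212, 204, 213, 208, 220, 225, 220, 226, 222, 225, 215]
138 [198, 193, 208, 198, 202, 193, 189, 197, 199, 192, 160, 107, 68, 63, 108, 163, 162, 174, 178, 165, 169, 178, 171, 183, 184, 168, 175, 178, 175, 185, 180, 182, 184, 188, 185, 177, 162, 175, 172, 169, 132, 111, 165, 199, 217, 210, 210, 218, 223, 214, 219, 213, 219, 239, 227]
```

```bash
python3 -c "
from h import *
go(.4757,.370,.02,.242)"
```

```text
move 0.0411 -0.0006 0.1575 turn -0.002 t=36.30 q7=-0.29 tool-y yaw 0.240 pos [0.4862 0.3304 0.1775]
```

```bash
python3 -m creep '[[0.02,0,0,0,0.72],[0.021,-0.0006,0,0,0.72],[0,0,0,0,0.72],[0,0,0.025,0,0.72],[0,0,0.035,0,0.72],[0,0,0.035,0,0.72],[0,0,0.03,0,0.72],[0,0,0.022,0,0.72],[0,0,0.0095,0,0.72],[0,0,0,0,0.72],[0,0,0,0,0.2],[0,0,0,0,0.2],[0,0,0,0,0.2],[0,0,0,0,0.2],[0,0,0,0,0.2],[0,0,0,0,0.2]]' 30; python3 -c "
from h import *
go(.4757,.370,.02,.242)"
```

```text
t: 37.9
eef_pos: [0.4773, 0.3723, 0.0228]
tool_rot: [0.0, 0.617, 0.787, 0.001]
contact_force: [-1.9, -1.3, 7.7]
gripper_width: 0.344
grasp_force: 29.5
move -0.0018 -0.0021 0.0028 turn -0.000 t=37.90 q7=-0.27 tool-y yaw 0.242 pos [0.4773 0.3723 0.0228]
```

```bash
python3 -m creep '[[0,0,-0.0015,0,0.2],[0.0026,-0.0015,0,0,0.2],[0,0,0,0,0.2],[0,0,0.001,0,0.2],[0,0,0.0006,0,0.2],[0,0,0,0,0.2],[0,0,0,0,0.72],[0,0,0,0,0.72],[0,0,0,0,0.72],[0,0,0,0,0.72],[0,0,-0.03,0,0.72],[0,0,-0.04,0,0.72],[0,0,-0.04,0,0.72],[-0.02,0,-0.03,0,0.72],[-0.02,0,-0.01,0,0.72],[0,0,0,0,0.72],[0,0,0,0,0.72]]'
python3 - <<'E'
from h import *
o=monitor.get_obs();im=eyes.read_camera("wrist");np.save("w23.npy",im);C=cam('wrist',o);print(o['eef_pos'])
m=(im.sum(2)<130).astype(np.uint8)
n,l,s,c=cv2.connectedComponentsWithStats(m[60:230,250:390])
for i in range(1,n):
    if s[i][4]>15: p=cast([c[i]+[250,60]],.065,C)[0];print(s[i].tolist(),(c[i]+[250,60]).round(1),p.round(4))
for x in(312,314,316,318,320):print(x,[int(v) for v in im[115:150,x].sum(1)])
E
```

```text
t: 39.6
eef_pos: [0.4835, 0.3342, 0.1702]
tool_rot: [-0.0, 0.617, 0.787, -0.001]
contact_force: [0.0, -0.1, -0.3]
gripper_width: 0.718
grasp_force: 0.0
[0.48353758 0.33424853 0.17018041]
[52, 70, 27, 16, 70] [311.7 134.8] [0.4655 0.3873]
[63, 89, 12, 11, 101] [318.4 153.9] [0.4751 0.3725]
[47, 132, 39, 17, 145] [315.4 197.2] [0.4821 0.3327]
312 [185, 197, 196, 187, 189, 200, 186, 199, 192, 189, 194, 192, 195, 189, 189, 178, 99, 85, 123, 159, 155, 146, 141, 178, 181, 175, 178, 181, 174, 181, 184, 178, 178, 171, 185]
314 [189, 196, 186, 192, 195, 184, 186, 191, 199, 193, 199, 201, 190, 201, 192, 102, 88, 105, 160, 150, 152, 153, 170, 174, 181, 167, 183, 165, 173, 183, 177, 172, 177, 172, 173]
316 [190, 190, 203, 191, 187, 194, 194, 180, 186, 183, 189, 182, 204, 189, 194, 114, 90, 141, 170, 157, 150, 158, 176, 184, 171, 171, 171, 187, 174, 174, 180, 177, 172, 170, 100]
318 [191, 191, 187, 187, 191, 188, 193, 189, 189, 180, 184, 197, 197, 200, 178, 88, 95, 154, 155, 146, 151, 168, 188, 176, 172, 173, 181, 180, 177, 173, 173, 185, 172, 137, 59]
320 [185, 183, 179, 188, 179, 179, 192, 191, 186, 186, 188, 181, 178, 188, 178, 113, 88, 159, 153, 149, 149, 172, 172, 185, 173, 177, 172, 183, 174, 171, 180, 173, 180, 141, 79]
```

```bash
python3 -c "
from station import bot
print(bot.hand_in())"
```

```text
the job is handed in; nothing more can be done
None
```

Both kits are made up and handed in at about 40 s: by the final camera checks each item sits within about 2 mm of its pad's centre, everything is released, and the arm never went near the tape measure or brush.

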